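# Stand the graduated chocolate columns on the showpiece base

### The arm

A 6-joint arm with a two-finger parallel gripper is mounted at the origin on the work surface. World frame = base frame: x ahead of the robot, y to its left, z up, the work surface at z = 0. Lengths are in m, angles in rad, forces in N, time in s.
With the tool pointing down it reaches from about 0.2 to 0.875 m from the base axis. Payload 3.4 kg.
Tool frame: the origin (TCP) lies midway between the tips of the shut fingers; the grasp point (between the pads) lies ctrl.tcp_to_grasp behind it (ctrl.tcp_to_grasp is the distance from the TCP to the grasp point, in m); z points along the fingers, y is the line along which they close (so a half turn about z gives the same grasp; the last joint's range is limited). The gripper opens to 94 mm and grips with 3 to 60 N. Pads are 16 mm wide; open, the fingers measure 119 mm over their backs; the gripper's body (75 mm by 177 mm) begins 78 mm behind the grasp point.
Start: joints at [-1.388, 0.276, 1.505, -0, 1.361, -0.121], TCP at [0.172, -0.549, 0.205] pointing down, gripper open.
Joint ranges: [-2.89, 2.89], [-0.75, 2.08], [0.22, 2.7], [-1.18, 4.32], [0.11, 2.71], [-2.7, 2.7]. Speed limits (rad/s): [2.57, 2.57, 3.14, 3.14, 3.14, 3.14].

### API

Orientations are given as a unit quaternion [x, y, z, w].
In Python, from rig import ctrl gives the robot as it stands.
- The arm moves only by the tool jog_arm, never from a script. Its argument "series" is a list of rows, each an object of numbers: "x", "y", "z": the shift along the tool's x, y, z in m; "spin": the turn about the tool's z in rad. A call has 1 to 5 rows; each row is the pose to reach, as a shift and turn from the pose commanded when the call began, along the tool's axes at that moment; what a row does not reach only later rows make up. A row lasts 1/12 s, in which the tool goes at most 41.7 mm and 7.16 degrees, less where a joint would pass 70% of its speed; a pose out of reach is approached as far as the arm can. A call with a gripper value outside its range is refused whole. "gripper" is the gripper's target within -1 to 1 (shut at 1, half-way at 0, fully open at -1), set as the call begins (left out, the last holds). The fingers move at their own pace and stop on an object; the grip force is fixed at half the most. Time passes only in rows, so rows that repeat a pose let the fingers close. It gives the time, the measured TCP pose, the force, the opening and the grip force at its end, in the units of the state.
- ctrl.get_state(): the state, without advancing time (a new reading comes with each control period).
- ctrl.read_camera(name): name is "scene" or "top" or "wrist"; returns a dict with "frame" (400x640x3 uint8, red, green, blue), "fx", "fy", "cx", "cy" (pixels), "k1" (the pictures are not rectified: a ray, as slopes to the right and down, at radius r is drawn at 1 + k1 r^2 times it, then the intrinsics apply), "rvec" (rotation vector, rad) and "tvec" (3), from world to camera coordinates, as OpenCV has them; the wrist camera has in their place "mount" (4x4, takes a point from camera to tool coordinates, whose origin is the TCP and whose axes are the flange's). Camera axes: x right, y down, z forward; pixel columns grow to the right and rows downward; lengths in m; the calibration is good to about 2 mm. A picture is of the moment at which its call begins: read the wrist's pose just before it. There is no depth.
- ctrl.hand_in(): hands the job in; it is judged then, once.
Trained networks look in a picture, given as the dict that the camera call returned (one of the last four; its "shot" number tells which), for a name from the list of things; names that differ only in an ending like _2 or _b are one class to them, and where a whole thing is asked for, a point or a joint stands for the part that bears it (a point fixed in the world has none). Each returns a list of dicts, best first, with "p" (0 to 1); they miss things now and then, are a little off and sometimes report something else, mostly with a low value. They report only what shows in the picture. A call takes as long as a camera call.
- ctrl.find_in(picture, query): "centre" ([column, row] as shares, 0 to 1, of the picture: columns of its width, rows of its height, amid what is visible of it).
- ctrl.silhouettes(picture, query): "pixels" (400x640 bool, what is visible of it) and "centre" ([column, row] as shares, 0 to 1, of the picture: columns of its width, rows of its height, amid what is visible of it).
- ctrl.place_of(picture, query): "centre" ([column, row] as shares, 0 to 1, of the picture: columns of its width, rows of its height: a listed point, or the origin of a listed thing).
The state is a dict: "time": time; "joints": joint angles; "joint_velocities": joint speeds; "joint_torque": joint torques, N m; "tcp_pos": TCP position; "tcp_rot": TCP orientation; "wrist_force": force on the tool from outside, world axes, zero at the start; "moment": the same for the moment, N m; "width": finger opening in m; "finger_force": force on a finger pad.
Only numpy, scipy, OpenCV 4.12 (cv2) and the standard library are available. Lean on these libraries where they do the work, as an engineer would, in place of code of your own. Each camera call takes 0.05 s, during which the arm holds its last target. There are 200 camera calls.

### The job

Take the four chocolate columns from the sheet pan and stand them upright on the showpiece base, each centred on its own ivory disc in order of size: the shortest on the smallest disc, rising to the tallest on the largest. Chocolate chips, so set each one down gently, without dropping it or pressing hard, and knock none over. Leave the chocolate plaque on the pan and the bench scraper where they lie.

Things in the scene. Friction and masses are not known exactly. Their poses are not given: they have to be found in the camera images.
- column1_center (a point): Centre (half-way up) of the shortest of four solid milk-brown chocolate columns with a gold band near the top: upright cylinder, 30 mm in diameter, 45 mm tall, z up. At the start the columns stand on an aluminium sheet pan (330 x 240 mm; floor 3 mm, rim 25 mm above the bench), centres at least 80 mm apart and 55 mm from the rims.
- column2_center (a point): Centre (half-way up) of the second shortest of four solid milk-brown chocolate columns with a gold band near the top: upright cylinder, 36 mm in diameter, 70 mm tall, z up. At the start it stands on the sheet pan, foot 3 mm above the bench.
- column3_center (a point): Centre (half-way up) of the second tallest of four solid milk-brown chocolate columns with a gold band near the top: upright cylinder, 42 mm in diameter, 95 mm tall, z up. At the start it stands on the sheet pan, foot 3 mm above the bench.
- column4_center (a point): Centre (half-way up) of the tallest of four solid milk-brown chocolate columns with a gold band near the top: upright cylinder, 48 mm in diameter, 120 mm tall, z up. At the start it stands on the sheet pan, foot 3 mm above the bench.
- disc1: The smallest of four ivory discs in a row on the dark chocolate base: 50 mm in diameter. Origin at the centre of its underside; its top is 6 mm above that, 24 mm above the bench. The row runs along the disc's y axis, sizes growing to +y, 74 mm apart. Base: slab 312 x 100 mm, top at 18 mm, on a white board 340 x 130 mm, fixed; either side, any direction.
- disc2: The second smallest of four ivory discs in a row on the dark chocolate base: 56 mm in diameter. Origin at the centre of its underside; its top is 6 mm above that, 24 mm above the bench. Fixed; x, y, z axes as disc1.
- disc3: The second largest of four ivory discs in a row on the dark chocolate base: 62 mm in diameter. Origin at the centre of its underside; its top is 6 mm above that, 24 mm above the bench. Fixed; x, y, z axes as disc1.
- disc4: The largest of four ivory discs in a row on the dark chocolate base: 68 mm in diameter. Origin at the centre of its underside; its top is 6 mm above that, 24 mm above the bench. Fixed; x, y, z axes as disc1.
- plaque: Bystander: a loose flat dark chocolate plaque, 80 x 28 x 6 mm, lying on the sheet pan among the columns. Origin at the centre of its underside, x along its length. Not to be moved.
- scraper: Bystander: a bench scraper with a wooden handle (145 x 28 x 22 mm) and a steel blade, lying flat on the bench beyond the work. Origin under the middle of the handle, y along the handle; the blade reaches 103 mm towards its +x. Not to be moved.

How it is judged:
By the outcome, as a careful person would: the job done as asked, in the order asked, and still so for the second after the job is handed in, with the robot touching nothing.
It also fails if it takes over 131 s, if anything falls off the work surface, if the arm or the gripper's body presses on something with over 40 N, if the wrist force passes 120 N, or if a joint passes its speed limit or range.

## Working session

There is one attempt and no reset: what is moved stays moved. The work goes in short steps, Python scripts to look and compute and a tool call to move; the robot and the scene stay as the last step left them, time stands still between calls to the robot, and variables do not carry over. Pictures are saved under pics/ and viewed, at most 14 in all, crops included, and the job is handed in when it is done.

Besides the shell and the picture viewer there is one more tool, called after "Request:" as name(argument=value, ...) on one line, values as JSON. jog_arm: Moves the arm, as the interface text tells. Its arguments: {"type":"object","properties":{"series":{"type":"array"},"gripper":{"type":"number"}},"required":["series"]}

```bash
mkdir -p pics; ls; python3 - <<'E'
from rig import ctrl
import cv2,numpy as np
s=ctrl.get_state(); print({k:np.round(v,3).tolist() for k,v in s.items()}, ctrl.tcp_to_grasp)
for n in ["scene","top"]:
    p=ctrl.read_camera(n); cv2.imwrite(f"pics/{n}0.png",p["frame"][:,:,::-1])
    print(n,{k:np.round(v,4).tolist() for k,v in p.items() if k!="frame"})
    for q in ["column1_center","column2_center","column3_center","column4_center","disc1","disc2","disc3","disc4","plaque","scraper"]:
        print(q,[(np.round(np.array(d["centre"])*[640,400],1).tolist(),round(d["p"],2)) for d in ctrl.place_of(p,q)[:4]])
E
```

```text
pics
{'time': 0.0, 'joints': [-1.388, 0.277, 1.506, 0.0, 1.361, -0.121], 'joint_velocities': [0.001, 0.001, -0.002, -0.001, 0.0, -0.001], 'joint_torque': [-0.001, -40.459, -23.723, 0.07, 0.035, -0.0], 'tcp_pos': [0.172, -0.548, 0.205], 'tcp_rot': [0.988, 0.151, -0.0, -0.001], 'wrist_force': [-0.356, 0.252, -0.766], 'moment': [0.042, 0.012, -0.056], 'finger_force': 0.0, 'width': 0.094} 0.0188
scene {'fx': 374.6048, 'fy': 374.6048, 'cx': 318.3613, 'cy': 205.5454, 'k1': -0.0582, 'rvec': [2.5069, 0.6302, -0.191], 'tvec': [-0.5306, -0.2, 1.0426], 'shot': 1}
column1_center [([349.4, 117.2], 0.74), ([280.7, 262.4], 0.51)]
column2_center [([232.3, 258.8], 0.75)]
column3_center [([243.2, 305.4], 0.82), ([280.3, 264.8], 0.4)]
column4_center [([185.9, 298.3], 0.56)]
disc1 [([350.8, 117.4], 0.68), ([333.5, 151.0], 0.65), ([327.8, 174.2], 0.58), ([341.3, 133.9], 0.57)]
disc2 [([350.8, 117.4], 0.68), ([333.5, 151.0], 0.65), ([327.8, 174.2], 0.58), ([341.3, 133.9], 0.57)]
disc3 [([350.8, 117.4], 0.68), ([333.5, 151.0], 0.65), ([327.8, 174.2], 0.58), ([341.3, 133.9], 0.57)]
disc4 [([350.8, 117.4], 0
[... 243 characters left out ...]
': [0.0306, 0.6145, 1.0461], 'shot': 2}
column1_center [([375.8, 209.2], 0.67)]
column2_center [([394.1, 242.0], 0.44)]
column3_center [([420.0, 208.8], 0.59)]
column4_center [([435.3, 247.8], 0.77)]
disc1 [([256.7, 228.0], 0.74), ([205.5, 237.2], 0.59), ([284.4, 218.6], 0.56), ([233.7, 229.8], 0.55)]
disc2 [([256.7, 228.0], 0.74), ([205.5, 237.2], 0.59), ([284.4, 218.6], 0.56), ([233.7, 229.8], 0.55)]
disc3 [([256.7, 228.0], 0.74), ([205.5, 237.2], 0.59), ([284.4, 218.6], 0.56), ([233.7, 229.8], 0.55)]
disc4 [([256.7, 228.0], 0.74), ([205.5, 237.2], 0.59), ([284.4, 218.6], 0.56), ([233.7, 229.8], 0.55)]
plaque [([234.4, 228.4], 0.74), ([358.3, 237.6], 0.63)]
scraper [([333.5, 147.9], 0.77)]
```

View pics/scene0.png

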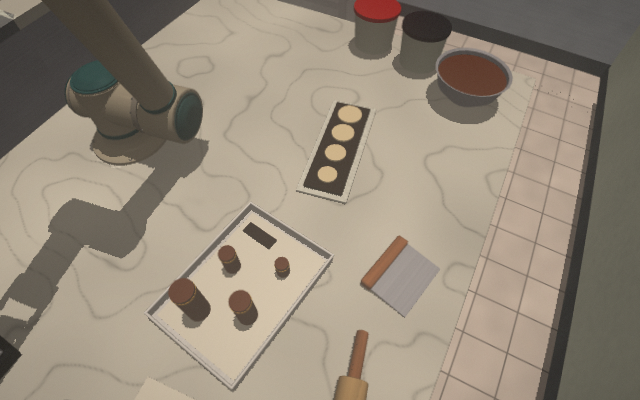

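View pics/top0.png

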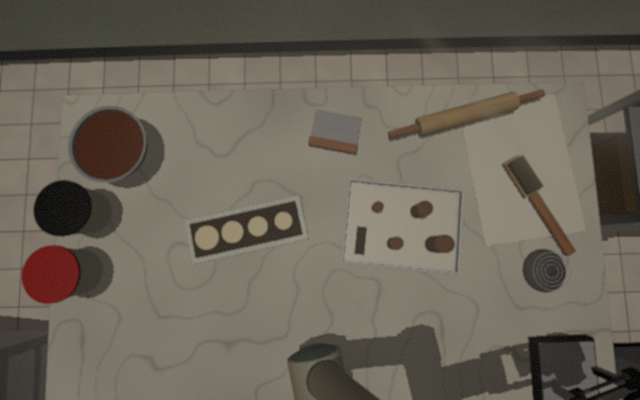

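The scene shows four columns on the pan: c4 about (188,298), c3 (243,306), c2 (230,259), c1 (282,267). In the top view the discs run from the smallest at (284,220) to the largest at (207,237), with the plaque at (360,240) and the scraper at (335,140).

```bash
cat > h.py <<'E'
from rig import ctrl
import cv2,numpy as np
from scipy.optimize import minimize,least_squares
from scipy.spatial.transform import Rotation as R
D=[.030,.036,.042,.048]; H=[.045,.070,.095,.120]; DD=[.05,.056,.062,.068]
def ext(p,s=None):
    if "rvec" in p: return cv2.Rodrigues(np.array(p["rvec"],float))[0],np.array(p["tvec"],float).ravel()
    T=np.eye(4);T[:3,:3]=R.from_quat(s["tcp_rot"]).as_matrix();T[:3,3]=s["tcp_pos"]
    T=np.linalg.inv(T@np.array(p["mount"])); return T[:3,:3],T[:3,3]
def cam(name):
    s=ctrl.get_state(); p=ctrl.read_camera(name); p["ext"]=ext(p,s); return p
def proj(p,X):
    A,t=p["ext"]; c=np.atleast_2d(X)@A.T+t; u=c[:,:2]/c[:,2:]
    u=u*(1+p["k1"]*(u**2).sum(1,keepdims=True)); return u*[p["fx"],p["fy"]]+[p["cx"],p["cy"]]
def ray(p,px,z):
    d=(np.array(px)-[p["cx"],p["cy"]])/[p["fx"],p["fy"]]; u=d.copy()
    for _ in range(20): u=d/(1+p["k1"]*(u@u))
    A,t=p["ext"]; o=-A.T@t; v=A.T@np.r_[u,1]; return (o+v*(z-o[2])/v[2])
a=np.linspace(0,2*np.pi,40,endpoint=False)
def ring(x,y,z,d): return np.c_[x+d/2*np.cos(a),y+d/2*np.sin(a),z+0*a]
def cylmask(p,x,y,d,z0,z1,k=4):
    q=np.r_[proj(p,ring(x,y,z0,d)),proj(p,ring(x,y,z1,d))]
    h=cv2.convexHull(q.astype(np.float32)).reshape(-1,2)
    m=np.zeros((400*k,640*k),np.uint8); cv2.fillPoly(m,[np.round((h+.5)*k-.5).astype(np.int32)],1)
    return cv2.resize(m.astype(np.float32),(640,400),interpolation=cv2.INTER_AREA)
def fitcyl(views,x0,d,z0,z1):
    "views: list of (picture, mask); returns x,y maximising overlap"
    def f(v):
        c=0
        for p,m in views:
            r=cylmask(p,v[0],v[1],d,z0,z1); c+=np.abs(r-m).sum()/max(1,r.sum())
        return c
    r=minimize(f,x0,method="Nelder-Mead",options=dict(initial_simplex=np.array(x0)+[[-.008,-.006],[.009,-.005],[0,.01]],xatol=1e-4,fatol=1e-4))
    return r.x,r.fun
def sil(p,q): return ctrl.silhouettes(p,q)
E
python3 - <<'E'
from h import *
P={n:cam(n) for n in ["scene","top"]}
seed=dict(scene=[(282,267),(230,259),(243,306),(188,298)],top=[(376,207),(395,242),(421,209),(438,243)])
dseed=dict(scene=[(327,174),(335,152),(343,132),(350,114)],top=[(284,220),(258,227),(232,231),(207,237)])
M={}
for n,p in P.items():
    for i in range(4):
        for kind,q,sd in (("c",f"column{i+1}_center",seed),("d",f"disc{i+1}",dseed)):
            best=None
            for d in sil(p,q):
                c=np.array(d["centre"])*[640,400]; e=np.hypot(*(c-sd[n][i]))
                if best is None or e<best[0]: best=(e,d,c)
            if best and best[0]<9: M[n,kind,i]=best[1]["pixels"]; print(n,kind,i+1,np.round(best[2]),round(best[1]["p"],2),best[1]["pixels"].sum())
            else: print(n,kind,i+1,"miss",best and best[0])
for i in range(4):
    for kind,d,z0,z1 in (("c",D[i],.003,.003+H[i]),("d",DD[i],.018,.024)):
        sd=seed if kind=="c" else dseed
        out=[]
        for ns in (["scene"],["top"],["scene","top"]):
            vs=[(P[n],M[n,kind,i].astype(float)) for n in ns if (n,kind,i) in M]
            if len(vs)<len(ns): continue
            x0=ray(P[ns[0]],sd[ns[0]][i],(z0+z1)/2)[:2]
            r,f=fitcyl(vs,x0,d,z0,z1); out.append((np.round(r,4).tolist(),round(f,2)))
        print(kind,i+1,out)
E
```

```text
scene c 1 [282. 266.] 0.65 227
scene d 1 [329. 174.] 0.71 267
scene c 2 [230. 257.] 0.85 471
scene d 2 [333. 152.] 0.81 300
scene c 3 [242. 307.] 0.84 722
scene d 3 [343. 133.] 0.81 356
scene c 4 [188. 299.] 0.8 1174
scene d 4 [349. 116.] 0.86 339
top c 1 [374. 210.] 0.61 110
top d 1 [283. 222.] 0.75 240
top c 2 [396. 240.] 0.43 192
top d 2 [260. 225.] 0.68 304
top c 3 [421. 208.] 0.7 338
top d 3 miss 26.725030664154534
top c 4 [438. 244.] 0.66 475
top d 4 [206. 238.] 0.61 408
c 1 [([0.5938, -0.1459], np.float64(0.16)), ([0.5944, -0.1449], np.float64(0.1)), ([0.5943, -0.145], np.float64(0.28))]
d 1 [([0.561, 0.122], np.float64(0.07)), ([0.5628, 0.1235], np.float64(0.06)), ([0.562, 0.1228], np.float64(0.16))]
c 2 [([0.4899, -0.1901], np.float64(0.06)), ([0.4903, -0.1873], np.float64(0.07)), ([0.4896, -0.1895], np.float64(0.17))]
d 2 [([0.5476, 0.1945], np.float64(0.06)), ([0.5486, 0.1966], np.float64(0.06)), ([0.5483, 0.1959], np.float64(0.15))]
c 3 [([0.5793, -0.2637], np.float64(0.06)), ([0.5821, -0.2624], np.float64(0.06)), ([0.5812, -0.2634], np.float64(0.17))]
d 3 [([0.5338, 0.267], np.float64(0.06))]
c 4 [([0.4849, -0.3044], np.float64(0.03)), ([0.4848, -0.3028], np.float64(0.05)), ([0.4846, -0.3041], np.float64(0.1))]
d 4 [([0.5184, 0.3412], np.float64(0.08)), ([0.5221, 0.3425], np.float64(0.13)), ([0.5192, 0.3418], np.float64(0.23))]
```

Both cameras agree within about 2 mm. The plan is tallest column first, with the fingers closing across the disc row (tool x along the row). I'll move above column 4 and turn the tool.

Request:
jog_arm(series=[{"x": 0.03,"y": -0.011},{"x": 0.068,"y": -0.025},{"x": 0.106,"y": -0.04},{"x": 0.144,"y": -0.054},{"x": 0.18,"y": -0.068}])

```text
invalid input
```

Request:
jog_arm(series=[{"x": 0.038,"y": -0.014},{"x": 0.076,"y": -0.028},{"x": 0.114,"y": -0.043},{"x": 0.152,"y": -0.057},{"x": 0.18,"y": -0.068}])

```text
invalid input
```

Request:
jog_arm(series=[{"spin": -0.1},{"spin": -0.2},{"spin": -0.3},{"spin": -0.4},{"spin": -0.5}])

```text
invalid input
```

Request:
jog_arm(series=[{"spin": -0.1},{"spin": -0.2},{"spin": -0.3},{"spin": -0.4},{"spin": -0.5}])

```text
invalid input
```

Request:
jog_arm(series=[{"spin": -0.1},{"spin": -0.2},{"spin": -0.3},{"spin": -0.4},{"spin": -0.46}])

```text
invalid input
```

```bash
cat >> h.py <<'E'
C=[(.5943,-.1450),(.4896,-.1895),(.5812,-.2634),(.4846,-.3041)]
DS=[(.5622,.1231),(.5481,.1958),(.5341,.2684),(.5200,.3411)]
def theta(s):
    x=R.from_quat(s["tcp_rot"]).as_matrix()[:,0]; return np.arctan2(x[1],x[0])
def go(x,y,z=None):
    s=ctrl.get_state(); m=R.from_quat(s["tcp_rot"]).as_matrix()
    d=m.T@(np.array([x,y,s["tcp_pos"][2] if z is None else z])-s["tcp_pos"])
    print("t",round(s["time"],2),"tcp",np.round(s["tcp_pos"],4),"th",round(theta(s),4),"zax",np.round(m[:,2],3),"F",np.round(s["wrist_force"],1),"w",round(s["width"],4),"ff",round(s["finger_force"],1),"| tool delta",np.round(d,4)); return d
E
python3 - <<'E'
from h import *
go(*C[3])
p=cam("wrist"); cv2.imwrite("pics/w1.png",p["frame"][:,:,::-1])
for i in range(4):
    print(i+1,np.round(proj(p,[[*C[i],.003+H[i]/2]]),1),[(np.round(np.array(d["centre"])*[640,400],1).tolist(),round(d["p"],2)) for d in ctrl.place_of(p,f"column{i+1}_center")[:3]])
E
```

```text
t 2.0 tcp [ 0.172  -0.5487  0.2055] th 0.3038 zax [-0. -0. -1.] F [ 1.  -0.3 -0.4] w 0.094 ff 0.0 | tool delta [ 0.3715 -0.1399 -0.    ]
1 [[ -11.2 -476.1]] []
2 [[   7.4 -323.5]] []
3 [[ 113.6 -458.7]] []
4 [[ 130.4 -305.3]] []
```

Request:
jog_arm(series=[{"x": 0.03,"y": -0.011,"z": 0,"spin": 0},{"x": 0.068,"y": -0.025,"z": 0,"spin": 0},{"x": 0.106,"y": -0.04,"z": 0,"spin": 0},{"x": 0.144,"y": -0.054,"z": 0,"spin": 0},{"x": 0.18,"y": -0.068,"z": 0,"spin": 0}])

```text
time: 2.67
tcp_pos: [0.3247, -0.4287, 0.2056]
tcp_rot: [0.989, 0.151, 0.0, 0.0]
wrist_force: [1.2, -0.3, -0.4]
width: 0.0942
finger_force: 0.0
```

Request:
jog_arm(series=[{"x": 0.038,"y": -0.014,"z": 0,"spin": 0},{"x": 0.076,"y": -0.028,"z": 0,"spin": 0},{"x": 0.114,"y": -0.043,"z": 0,"spin": 0},{"x": 0.152,"y": -0.057,"z": 0,"spin": 0},{"x": 0.18,"y": -0.068,"z": 0,"spin": 0}])

```text
time: 3.08
tcp_pos: [0.4772, -0.3089, 0.2057]
tcp_rot: [0.988, 0.152, 0.001, -0.0]
wrist_force: [-0.1, -0.9, 0.4]
width: 0.094
finger_force: 0.0
```

Request:
jog_arm(series=[{"x": 0,"y": 0,"z": 0,"spin": -0.1},{"x": 0,"y": 0,"z": 0,"spin": -0.2},{"x": 0,"y": 0,"z": 0,"spin": -0.3},{"x": 0,"y": 0,"z": 0,"spin": -0.4},{"x": 0,"y": 0,"z": 0,"spin": -0.5}])

```text
time: 3.5
tcp_pos: [0.475, -0.311, 0.2054]
tcp_rot: [0.919, 0.394, -0.0, 0.0]
wrist_force: [-0.6, 0.4, -0.0]
width: 0.0945
finger_force: 0.0
```

Request:
jog_arm(series=[{"x": 0,"y": 0,"z": 0,"spin": -0.1},{"x": 0,"y": 0,"z": 0,"spin": -0.2},{"x": 0,"y": 0,"z": 0,"spin": -0.3},{"x": 0,"y": 0,"z": 0,"spin": -0.4},{"x": 0,"y": 0,"z": 0,"spin": -0.5}])

```text
time: 3.92
tcp_pos: [0.4749, -0.3112, 0.2055]
tcp_rot: [0.793, 0.609, -0.0, 0.0]
wrist_force: [0.5, 0.7, 0.1]
width: 0.0941
finger_force: 0.0
```

Request:
jog_arm(series=[{"x": 0,"y": 0,"z": 0,"spin": -0.1},{"x": 0,"y": 0,"z": 0,"spin": -0.2},{"x": 0,"y": 0,"z": 0,"spin": -0.3},{"x": 0,"y": 0,"z": 0,"spin": -0.4},{"x": 0,"y": 0,"z": 0,"spin": -0.46}])

```text
time: 4.33
tcp_pos: [0.4748, -0.3113, 0.2055]
tcp_rot: [0.634, 0.773, -0.0, 0.0]
wrist_force: [1.1, -0.0, 0.1]
width: 0.094
finger_force: 0.0
```

```bash
python3 - <<'E'
from h import *
go(*C[3])
p=cam("wrist"); cv2.imwrite("pics/w1.png",p["frame"][:,:,::-1])
for i in range(4):
    print(i+1,np.round(proj(p,[[*C[i],.003+H[i]/2]]),1),[(np.round(np.array(d["centre"])*[640,400],1).tolist(),round(d["p"],2)) for d in ctrl.place_of(p,f"column{i+1}_center")[:3]])
E
```

```text
t 4.33 tcp [ 0.4748 -0.3113  0.2055] th 1.7681 zax [ 0. -0. -1.] F [ 1.1 -0.   0.1] w 0.094 ff 0.0 | tool delta [ 0.0051  0.011  -0.    ]
1 [[476.9  45. ]] [([472.2, 45.8], 0.94), ([433.6, 165.0], 0.69)]
2 [[362.7  68.1]] [([364.1, 67.4], 0.6)]
3 [[439.  165.3]] [([437.6, 165.7], 0.88)]
4 [[333.6 189. ]] []
```

Request:
jog_arm(series=[{"x": 0.005,"y": 0.011,"z": 0.02,"spin": 0},{"x": 0.005,"y": 0.011,"z": 0.055,"spin": 0},{"x": 0.005,"y": 0.011,"z": 0.09,"spin": 0},{"x": 0.005,"y": 0.011,"z": 0.125,"spin": 0},{"x": 0.005,"y": 0.011,"z": 0.144,"spin": 0}])

```text
time: 5.0
tcp_pos: [0.4828, -0.3026, 0.0579]
tcp_rot: [0.636, 0.772, -0.0, -0.003]
wrist_force: [-0.2, 0.5, 0.2]
width: 0.094
finger_force: 0.0
```

Request:
jog_arm(series=[{"x": 0,"y": 0,"z": 0,"spin": 0},{"x": 0,"y": 0,"z": 0,"spin": 0},{"x": 0,"y": 0,"z": 0,"spin": 0},{"x": 0,"y": 0,"z": 0,"spin": 0},{"x": 0,"y": 0,"z": 0,"spin": 0}], gripper=1)

```text
time: 5.42
tcp_pos: [0.4858, -0.3052, 0.0634]
tcp_rot: [0.636, 0.772, -0.0, 0.002]
wrist_force: [0.5, 0.3, -0.0]
width: 0.0642
finger_force: 0.0
```

Request:
jog_arm(series=[{"x": 0,"y": 0,"z": 0,"spin": 0},{"x": 0,"y": 0,"z": 0,"spin": 0},{"x": 0,"y": 0,"z": 0,"spin": 0},{"x": 0,"y": 0,"z": 0,"spin": 0},{"x": 0,"y": 0,"z": 0,"spin": 0}])

```text
time: 5.83
tcp_pos: [0.4846, -0.3046, 0.0623]
tcp_rot: [0.636, 0.772, -0.0, 0.0]
wrist_force: [-2.5, 0.6, 6.5]
width: 0.0479
finger_force: 30.0
```

Request:
jog_arm(series=[{"x": 0,"y": 0,"z": -0.005,"spin": 0},{"x": 0,"y": 0,"z": -0.02,"spin": 0},{"x": 0,"y": 0,"z": -0.045,"spin": 0},{"x": 0,"y": 0,"z": -0.075,"spin": 0},{"x": 0,"y": 0,"z": -0.1,"spin": 0}])

```text
time: 6.25
tcp_pos: [0.4846, -0.3038, 0.1623]
tcp_rot: [0.636, 0.772, 0.0, -0.0]
wrist_force: [0.2, -0.6, -1.8]
width: 0.0476
finger_force: 30.0
```

Request:
jog_arm(series=[{"x": 0,"y": 0,"z": -0.02,"spin": 0},{"x": 0,"y": 0,"z": -0.035,"spin": 0},{"x": 0,"y": 0,"z": -0.043,"spin": 0},{"x": 0,"y": 0,"z": -0.045,"spin": 0},{"x": 0,"y": 0,"z": -0.045,"spin": 0}])

```text
time: 6.67
tcp_pos: [0.4846, -0.304, 0.2061]
tcp_rot: [0.636, 0.772, 0.0, -0.0]
wrist_force: [0.7, 0.2, -2.0]
width: 0.0475
finger_force: 30.0
```

```bash
python3 -c "
from h import *
go(*DS[3])"
```

```text
t 6.67 tcp [ 0.4846 -0.304   0.2061] th 1.7638 zax [-0.  0. -1.] F [ 0.7  0.2 -2. ] w 0.0475 ff 30.0 | tool delta [6.264e-01 1.585e-01 2.000e-04]
```

Request:
jog_arm(series=[{"x": 0.01,"y": 0.003,"z": 0,"spin": 0},{"x": 0.035,"y": 0.009,"z": 0,"spin": 0},{"x": 0.07,"y": 0.018,"z": 0,"spin": 0},{"x": 0.108,"y": 0.027,"z": 0,"spin": 0},{"x": 0.146,"y": 0.037,"z": 0,"spin": 0}])

```text
time: 7.08
tcp_pos: [0.4917, -0.1514, 0.2047]
tcp_rot: [0.636, 0.771, -0.0, -0.002]
wrist_force: [1.0, 0.5, -3.6]
width: 0.0477
finger_force: 30.0
```

Request:
jog_arm(series=[{"x": 0.038,"y": 0.01,"z": 0,"spin": 0},{"x": 0.076,"y": 0.02,"z": 0,"spin": 0},{"x": 0.114,"y": 0.029,"z": 0,"spin": 0},{"x": 0.152,"y": 0.039,"z": 0,"spin": 0},{"x": 0.18,"y": 0.046,"z": 0,"spin": 0}])

```text
time: 7.5
tcp_pos: [0.5018, 0.0356, 0.205]
tcp_rot: [0.635, 0.772, -0.0, -0.002]
wrist_force: [-0.3, -0.4, -2.4]
width: 0.0477
finger_force: 30.0
```

Request:
jog_arm(series=[{"x": 0.038,"y": 0.01,"z": 0,"spin": 0},{"x": 0.076,"y": 0.02,"z": 0,"spin": 0},{"x": 0.114,"y": 0.029,"z": 0,"spin": 0},{"x": 0.152,"y": 0.039,"z": 0,"spin": 0},{"x": 0.18,"y": 0.046,"z": 0,"spin": 0}])

```text
time: 7.92
tcp_pos: [0.5125, 0.2208, 0.2048]
tcp_rot: [0.635, 0.772, -0.001, -0.001]
wrist_force: [0.3, -0.7, -2.2]
width: 0.048
finger_force: 30.0
```

Request:
jog_arm(series=[{"x": 0.036,"y": 0.009,"z": 0,"spin": 0},{"x": 0.07,"y": 0.018,"z": 0,"spin": 0},{"x": 0.1,"y": 0.025,"z": 0,"spin": 0},{"x": 0.116,"y": 0.029,"z": 0,"spin": 0},{"x": 0.12,"y": 0.03,"z": 0,"spin": 0}])

```text
time: 8.33
tcp_pos: [0.5193, 0.3436, 0.2046]
tcp_rot: [0.634, 0.773, -0.001, -0.001]
wrist_force: [0.1, 0.7, -2.6]
width: 0.0481
finger_force: 30.0
```

Request:
jog_arm(series=[{"x": 0,"y": 0,"z": 0,"spin": 0},{"x": 0,"y": 0,"z": 0,"spin": 0},{"x": 0,"y": 0,"z": 0,"spin": 0}])

```text
time: 8.58
tcp_pos: [0.5205, 0.3389, 0.2062]
tcp_rot: [0.636, 0.772, -0.001, 0.0]
wrist_force: [0.3, -0.2, -2.0]
width: 0.0477
finger_force: 30.0
```

```bash
python3 - <<'E'
from h import *
go(*DS[3])
p=cam("wrist"); cv2.imwrite("pics/w2.png",p["frame"][:,:,::-1])
for i in range(4): print(i+1,np.round(proj(p,[[*DS[i],.018]]),1).tolist())
print([(np.round(np.array(d["centre"])*[640,400],1).tolist(),round(d["p"],2)) for d in ctrl.place_of(p,"disc3")])
E
```

```text
t 8.58 tcp [0.5205 0.3389 0.2062] th 1.7624 zax [-0.001 -0.001 -1.   ] F [ 0.3 -0.2 -2. ] w 0.0477 ff 30.0 | tool delta [ 0.0023 -0.     -0.    ]
1 [[322.0, 359.2]]
2 [[322.0, 305.8]]
3 [[322.1, 247.3]]
4 [[322.2, 182.9]]
[([320.2, 181.2], 0.92), ([321.2, 360.8], 0.81)]
```

View pics/w2.png

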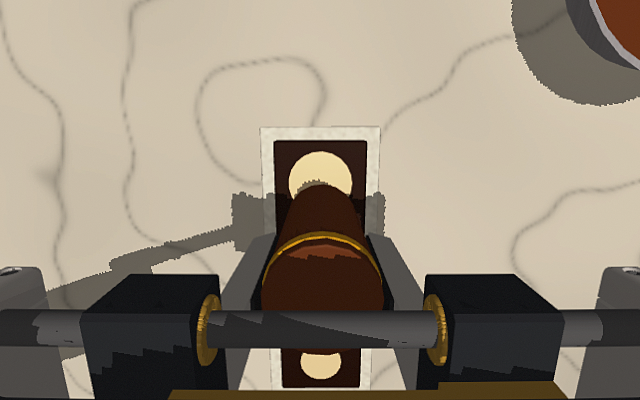

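The column hangs over disc 4 (disc edge seen from 289 to 352, centre about (320,183), predicted (322,183)). Lowering to about 8 mm above it.

Request:
jog_arm(series=[{"x": 0.002,"y": 0,"z": 0.02,"spin": 0},{"x": 0.002,"y": 0,"z": 0.05,"spin": 0},{"x": 0.002,"y": 0,"z": 0.08,"spin": 0},{"x": 0.002,"y": 0,"z": 0.105,"spin": 0},{"x": 0.002,"y": 0,"z": 0.115,"spin": 0}])

```text
time: 9.1
tcp_pos: [0.5181, 0.3402, 0.088]
tcp_rot: [0.636, 0.771, -0.003, -0.001]
wrist_force: [-0.4, -1.3, -2.8]
width: 0.0477
finger_force: 30.0
```

Request:
jog_arm(series=[{"x": 0,"y": 0,"z": 0,"spin": 0},{"x": 0,"y": 0,"z": 0,"spin": 0},{"x": 0,"y": 0,"z": 0,"spin": 0},{"x": 0,"y": 0,"z": 0,"spin": 0},{"x": 0,"y": 0,"z": 0,"spin": 0}])

```text
time: 9.52
tcp_pos: [0.5213, 0.3431, 0.0932]
tcp_rot: [0.636, 0.772, 0.001, 0.001]
wrist_force: [-1.1, -0.2, -3.0]
width: 0.0476
finger_force: 30.0
```

Request:
jog_arm(series=[{"x": 0,"y": 0,"z": 0.001,"spin": 0},{"x": 0,"y": 0,"z": 0.002,"spin": 0},{"x": 0,"y": 0,"z": 0.003,"spin": 0},{"x": 0,"y": 0,"z": 0.004,"spin": 0},{"x": 0,"y": 0,"z": 0.005,"spin": 0}])

```text
time: 9.93
tcp_pos: [0.5202, 0.3426, 0.0863]
tcp_rot: [0.636, 0.772, -0.0, 0.0]
wrist_force: [-0.5, 0.4, -2.4]
width: 0.0478
finger_force: 30.0
```

```bash
python3 -c "
from h import *
go(*DS[3],.0833)"
```

```text
t 9.93 tcp [0.5202 0.3426 0.0863] th 1.7639 zax [-0. -0. -1.] F [-0.5  0.4 -2.4] w 0.0478 ff 30.0 | tool delta [-0.0014 -0.0005  0.003 ]
```

Request:
jog_arm(series=[{"x": -0.001,"y": 0,"z": 0,"spin": 0},{"x": -0.001,"y": 0,"z": 0.0005,"spin": 0},{"x": -0.001,"y": 0,"z": 0.001,"spin": 0},{"x": -0.001,"y": 0,"z": 0.0015,"spin": 0},{"x": -0.001,"y": 0,"z": 0.002,"spin": 0}])

```text
time: 10.35
tcp_pos: [0.5205, 0.3416, 0.0844]
tcp_rot: [0.636, 0.772, -0.0, 0.0]
wrist_force: [-0.3, 0.2, -2.2]
width: 0.0477
finger_force: 30.0
```

Request:
jog_arm(series=[{"x": 0,"y": 0,"z": 0.0003,"spin": 0},{"x": 0,"y": 0,"z": 0.0006,"spin": 0},{"x": 0,"y": 0,"z": 0.0006,"spin": 0},{"x": 0,"y": 0,"z": 0.0006,"spin": 0},{"x": 0,"y": 0,"z": 0.0006,"spin": 0}])

```text
time: 10.77
tcp_pos: [0.5205, 0.3416, 0.0838]
tcp_rot: [0.636, 0.772, 0.0, 0.0]
wrist_force: [-0.5, 0.4, -1.5]
width: 0.0481
finger_force: 30.0
```

Request:
jog_arm(series=[{"x": 0,"y": 0,"z": 0.0004,"spin": 0},{"x": 0,"y": 0,"z": 0.0008,"spin": 0},{"x": 0,"y": 0,"z": 0.0008,"spin": 0},{"x": 0,"y": 0,"z": 0.0008,"spin": 0}])

```text
time: 11.1
tcp_pos: [0.5205, 0.3417, 0.0833]
tcp_rot: [0.636, 0.772, 0.0, 0.0]
wrist_force: [-0.9, -1.0, 0.4]
width: 0.0477
finger_force: 30.0
```

Contact is felt (wrist z force from -2.2 to +0.4 N). Releasing, then lifting straight up.

Request:
jog_arm(series=[{"x": 0,"y": 0,"z": 0,"spin": 0},{"x": 0,"y": 0,"z": 0,"spin": 0},{"x": 0,"y": 0,"z": 0,"spin": 0},{"x": 0,"y": 0,"z": 0,"spin": 0},{"x": 0,"y": 0,"z": 0,"spin": 0}], gripper=-1)

```text
time: 11.52
tcp_pos: [0.5206, 0.3417, 0.0831]
tcp_rot: [0.636, 0.772, 0.0, 0.0]
wrist_force: [0.2, 0.2, -0.3]
width: 0.0777
finger_force: 0.0
```

Request:
jog_arm(series=[{"x": 0,"y": 0,"z": -0.005,"spin": 0},{"x": 0,"y": 0,"z": -0.02,"spin": 0},{"x": 0,"y": 0,"z": -0.045,"spin": 0},{"x": 0,"y": 0,"z": -0.075,"spin": 0},{"x": 0,"y": 0,"z": -0.105,"spin": 0}])

```text
time: 11.93
tcp_pos: [0.52, 0.3414, 0.189]
tcp_rot: [0.636, 0.772, -0.001, -0.0]
wrist_force: [0.7, -0.8, -0.3]
width: 0.0939
finger_force: 0.0
```

Request:
jog_arm(series=[{"x": 0,"y": 0,"z": -0.015,"spin": 0},{"x": 0,"y": 0,"z": -0.017,"spin": 0},{"x": 0,"y": 0,"z": -0.017,"spin": 0},{"x": 0,"y": 0,"z": -0.017,"spin": 0}])

```text
time: 12.27
tcp_pos: [0.5198, 0.3412, 0.2039]
tcp_rot: [0.636, 0.772, -0.001, -0.0]
wrist_force: [-0.6, 0.6, 0.6]
width: 0.0939
finger_force: 0.0
```

```bash
python3 - <<'E'
from h import *
go(*C[2])
p=cam("scene"); cv2.imwrite("pics/s2.png",p["frame"][:,:,::-1])
ds=sil(p,"column4_center")
for d in ds:
    c=np.array(d["centre"])*[640,400]; print(c.round(),round(d["p"],2))
    if c[1]<180: print(fitcyl([(p,d["pixels"].astype(float))],DS[3],.048,.024,.144))
E
```

```text
t 12.27 tcp [0.5198 0.3412 0.2039] th 1.7638 zax [-0.002 -0.001 -1.   ] F [-0.6  0.6  0.6] w 0.0939 ff 0.0 | tool delta [-6.052e-01 -5.570e-02  5.000e-04]
[352.  92.] 0.81
(array([0.52097017, 0.34371147]), np.float64(0.06080924855491329))
```

Request:
jog_arm(series=[{"x": -0.01,"y": -0.001,"z": 0,"spin": 0},{"x": -0.035,"y": -0.003,"z": 0,"spin": 0},{"x": -0.07,"y": -0.006,"z": 0,"spin": 0},{"x": -0.108,"y": -0.01,"z": 0,"spin": 0},{"x": -0.146,"y": -0.014,"z": 0,"spin": 0}])

```text
time: 12.78
tcp_pos: [0.534, 0.1937, 0.2038]
tcp_rot: [0.635, 0.772, -0.001, -0.0]
wrist_force: [1.1, -0.7, 0.0]
width: 0.0937
finger_force: 0.0
```

Request:
jog_arm(series=[{"x": -0.038,"y": -0.003,"z": 0,"spin": 0},{"x": -0.076,"y": -0.007,"z": 0,"spin": 0},{"x": -0.114,"y": -0.01,"z": 0,"spin": 0},{"x": -0.152,"y": -0.014,"z": 0,"spin": 0},{"x": -0.19,"y": -0.018,"z": 0,"spin": 0}])

```text
time: 13.2
tcp_pos: [0.5525, 0.0033, 0.2042]
tcp_rot: [0.636, 0.772, -0.001, -0.001]
wrist_force: [0.7, -0.5, 1.0]
width: 0.0942
finger_force: 0.0
```

Request:
jog_arm(series=[{"x": -0.038,"y": -0.003,"z": 0,"spin": 0},{"x": -0.076,"y": -0.007,"z": 0,"spin": 0},{"x": -0.114,"y": -0.01,"z": 0,"spin": 0},{"x": -0.152,"y": -0.014,"z": 0,"spin": 0},{"x": -0.18,"y": -0.016,"z": 0,"spin": 0}])

```text
time: 13.62
tcp_pos: [0.5712, -0.1777, 0.204]
tcp_rot: [0.636, 0.771, -0.001, -0.0]
wrist_force: [-0.1, 0.2, 0.1]
width: 0.0938
finger_force: 0.0
```

Request:
jog_arm(series=[{"x": -0.03,"y": -0.003,"z": 0,"spin": 0},{"x": -0.06,"y": -0.005,"z": 0,"spin": 0},{"x": -0.08,"y": -0.007,"z": 0,"spin": 0},{"x": -0.088,"y": -0.008,"z": 0,"spin": 0},{"x": -0.089,"y": -0.008,"z": 0,"spin": 0}])

```text
time: 14.03
tcp_pos: [0.5807, -0.2647, 0.2038]
tcp_rot: [0.637, 0.771, -0.0, -0.001]
wrist_force: [0.2, 0.4, -1.0]
width: 0.0943
finger_force: 0.0
```

Request:
jog_arm(series=[{"x": 0,"y": 0,"z": 0,"spin": 0},{"x": 0,"y": 0,"z": 0,"spin": 0},{"x": 0,"y": 0,"z": 0,"spin": 0}])

```text
time: 14.28
tcp_pos: [0.5814, -0.2613, 0.2051]
tcp_rot: [0.635, 0.772, 0.0, -0.0]
wrist_force: [-0.8, 0.4, -0.0]
width: 0.094
finger_force: 0.0
```

```bash
python3 - <<'E'
from h import *
go(*C[2],.044)
p=cam("wrist"); cv2.imwrite("pics/w3.png",p["frame"][:,:,::-1])
for i in range(3):
    print(i+1,np.round(proj(p,[[*C[i],.003+H[i]/2]]),1),[(np.round(np.array(d["centre"])*[640,400],1).tolist(),round(d["p"],2)) for d in ctrl.place_of(p,f"column{i+1}_center")[:3]])
E
```

```text
t 14.28 tcp [ 0.5814 -0.2613  0.2051] th 1.7653 zax [-0.     0.001 -1.   ] F [-0.8  0.4 -0. ] w 0.094 ff 0.0 | tool delta [-0.0022 -0.0005  0.1611]
1 [[357.9  75.3]] [([356.2, 77.3], 0.64)]
2 [[243.   99.5]] [([244.9, 97.5], 0.59)]
3 [[321.5 193.7]] [([317.9, 190.4], 0.97)]
```

View pics/w3.png

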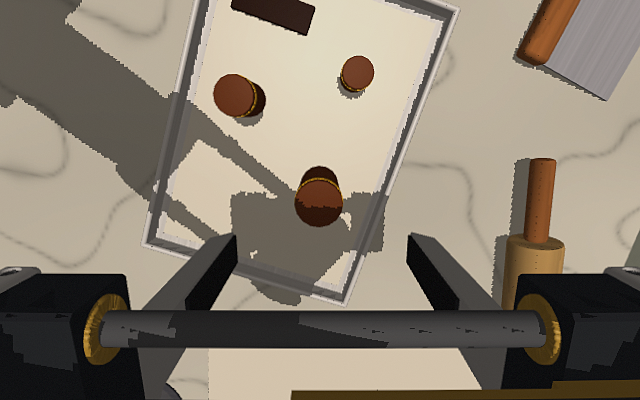

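View pics/s2.png

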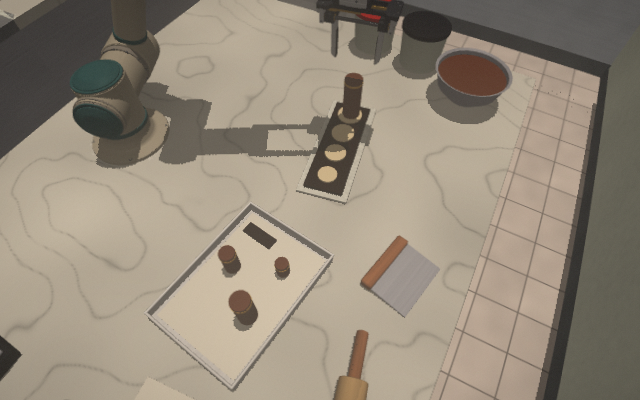

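c4 stands on disc 4 at (352,95) in the scene. The wrist view shows c3's top at (319,203), c2 at (236,95) and c1 at (358,73). I'll refine the three from this view.

```bash
python3 - <<'E'
from h import *
p=cam("wrist")
for i in range(3):
    pc=proj(p,[[*C[i],.003+H[i]/2]])[0]
    for d in sil(p,f"column{i+1}_center"):
        c=np.array(d["centre"])*[640,400]
        if np.hypot(*(c-pc))<25: print(i+1,c.round(),round(d["p"],2),fitcyl([(p,d["pixels"].astype(float))],C[i],D[i],.003,.003+H[i]),C[i]); break
E
```

```text
1 [358.  72.] 0.78 (array([ 0.59175374, -0.14581784]), np.float64(0.05122385129746641)) (0.5943, -0.145)
2 [238.  95.] 0.82 (array([ 0.48852194, -0.18791937]), np.float64(0.0565394640112277)) (0.4896, -0.1895)
3 [315. 198.] 0.96 (array([ 0.57787094, -0.26162624]), np.float64(0.054762468123143254)) (0.5812, -0.2634)
```

Request:
jog_arm(series=[{"x": -0.001,"y": -0.002,"z": 0.02,"spin": 0},{"x": -0.001,"y": -0.002,"z": 0.055,"spin": 0},{"x": -0.001,"y": -0.002,"z": 0.095,"spin": 0},{"x": -0.001,"y": -0.002,"z": 0.13,"spin": 0},{"x": -0.001,"y": -0.002,"z": 0.15,"spin": 0}])

```text
time: 15.1
tcp_pos: [0.5775, -0.2629, 0.0511]
tcp_rot: [0.636, 0.772, -0.0, -0.003]
wrist_force: [-0.2, -0.5, -0.1]
width: 0.0938
finger_force: 0.0
```

Request:
jog_arm(series=[{"x": 0,"y": 0,"z": 0.007,"spin": 0},{"x": 0,"y": 0,"z": 0.011,"spin": 0},{"x": 0,"y": 0,"z": 0.011,"spin": 0},{"x": 0,"y": 0,"z": 0.011,"spin": 0},{"x": 0,"y": 0,"z": 0.011,"spin": 0}])

```text
time: 15.52
tcp_pos: [0.5811, -0.2651, 0.0461]
tcp_rot: [0.636, 0.772, 0.0, 0.002]
wrist_force: [-0.1, 0.2, 0.1]
width: 0.094
finger_force: 0.0
```

Request:
jog_arm(series=[{"x": 0,"y": 0,"z": 0,"spin": 0},{"x": 0,"y": 0,"z": 0,"spin": 0},{"x": 0,"y": 0,"z": 0,"spin": 0},{"x": 0,"y": 0,"z": 0,"spin": 0},{"x": 0,"y": 0,"z": 0,"spin": 0}], gripper=1)

```text
time: 15.93
tcp_pos: [0.5798, -0.2643, 0.0443]
tcp_rot: [0.636, 0.772, -0.0, 0.0]
wrist_force: [-0.4, -0.7, -0.5]
width: 0.064
finger_force: 0.0
```

Request:
jog_arm(series=[{"x": 0,"y": 0,"z": 0,"spin": 0},{"x": 0,"y": 0,"z": 0,"spin": 0},{"x": 0,"y": 0,"z": 0,"spin": 0},{"x": 0,"y": 0,"z": 0,"spin": 0},{"x": 0,"y": 0,"z": 0,"spin": 0}])

```text
time: 16.35
tcp_pos: [0.5796, -0.2643, 0.044]
tcp_rot: [0.636, 0.772, -0.0, -0.0]
wrist_force: [-0.8, -0.6, 0.3]
width: 0.0415
finger_force: 30.0
```

Request:
jog_arm(series=[{"x": 0,"y": 0,"z": -0.005,"spin": 0},{"x": 0,"y": 0,"z": -0.02,"spin": 0},{"x": 0,"y": 0,"z": -0.045,"spin": 0},{"x": 0,"y": 0,"z": -0.08,"spin": 0},{"x": 0,"y": 0,"z": -0.115,"spin": 0}])

```text
time: 16.77
tcp_pos: [0.5789, -0.2636, 0.1593]
tcp_rot: [0.636, 0.772, -0.0, -0.001]
wrist_force: [1.1, -0.9, -1.9]
width: 0.0416
finger_force: 30.0
```

Request:
jog_arm(series=[{"x": 0,"y": 0,"z": -0.025,"spin": 0},{"x": 0,"y": 0,"z": -0.04,"spin": 0},{"x": 0,"y": 0,"z": -0.045,"spin": 0},{"x": 0,"y": 0,"z": -0.046,"spin": 0},{"x": 0,"y": 0,"z": -0.046,"spin": 0}])

```text
time: 17.18
tcp_pos: [0.5793, -0.2639, 0.2042]
tcp_rot: [0.636, 0.772, -0.0, -0.001]
wrist_force: [0.0, -0.2, -2.7]
width: 0.0416
finger_force: 30.0
```

```bash
python3 -c "
from h import *
go(*DS[2])"
```

```text
t 17.18 tcp [ 0.5793 -0.2639  0.2042] th 1.7639 zax [-0.001  0.001 -1.   ] F [ 0.  -0.2 -2.7] w 0.0416 ff 30.0 | tool delta [5.311e-01 5.780e-02 4.000e-04]
```

Request:
jog_arm(series=[{"x": 0.01,"y": 0.001,"z": 0,"spin": 0},{"x": 0.035,"y": 0.004,"z": 0,"spin": 0},{"x": 0.07,"y": 0.008,"z": 0,"spin": 0},{"x": 0.108,"y": 0.012,"z": 0,"spin": 0},{"x": 0.146,"y": 0.016,"z": 0,"spin": 0}])

```text
time: 17.6
tcp_pos: [0.5659, -0.1157, 0.203]
tcp_rot: [0.636, 0.772, -0.0, -0.002]
wrist_force: [1.0, 0.7, -1.4]
width: 0.0416
finger_force: 30.0
```

Request:
jog_arm(series=[{"x": 0.038,"y": 0.004,"z": 0,"spin": 0},{"x": 0.076,"y": 0.008,"z": 0,"spin": 0},{"x": 0.114,"y": 0.012,"z": 0,"spin": 0},{"x": 0.152,"y": 0.017,"z": 0,"spin": 0},{"x": 0.19,"y": 0.021,"z": 0,"spin": 0}])

```text
time: 18.02
tcp_pos: [0.5498, 0.0751, 0.2034]
tcp_rot: [0.636, 0.772, -0.001, -0.001]
wrist_force: [0.7, 0.7, -1.8]
width: 0.0418
finger_force: 30.0
```

Request:
jog_arm(series=[{"x": 0.036,"y": 0.004,"z": 0,"spin": 0},{"x": 0.07,"y": 0.008,"z": 0,"spin": 0},{"x": 0.1,"y": 0.011,"z": 0,"spin": 0},{"x": 0.125,"y": 0.014,"z": 0,"spin": 0},{"x": 0.145,"y": 0.016,"z": 0,"spin": 0}])

```text
time: 18.43
tcp_pos: [0.5374, 0.2207, 0.2032]
tcp_rot: [0.635, 0.773, -0.001, -0.001]
wrist_force: [-0.5, 0.7, -3.0]
width: 0.042
finger_force: 30.0
```

Request:
jog_arm(series=[{"x": 0.02,"y": 0.002,"z": 0,"spin": 0},{"x": 0.035,"y": 0.004,"z": 0,"spin": 0},{"x": 0.044,"y": 0.005,"z": 0,"spin": 0},{"x": 0.048,"y": 0.005,"z": 0,"spin": 0},{"x": 0.049,"y": 0.005,"z": 0,"spin": 0}])

```text
time: 18.85
tcp_pos: [0.5345, 0.2673, 0.2044]
tcp_rot: [0.635, 0.772, -0.001, -0.0]
wrist_force: [0.9, -0.2, -1.3]
width: 0.0416
finger_force: 30.0
```

Request:
jog_arm(series=[{"x": 0,"y": 0,"z": 0.015,"spin": 0},{"x": 0,"y": 0,"z": 0.04,"spin": 0},{"x": 0,"y": 0,"z": 0.07,"spin": 0},{"x": 0,"y": 0,"z": 0.1,"spin": 0},{"x": 0,"y": 0,"z": 0.12,"spin": 0}])

```text
time: 19.27
tcp_pos: [0.5338, 0.2651, 0.0825]
tcp_rot: [0.636, 0.772, -0.002, -0.001]
wrist_force: [-1.0, 0.5, -1.8]
width: 0.0421
finger_force: 30.0
```

Request:
jog_arm(series=[{"x": 0,"y": 0,"z": 0.006,"spin": 0},{"x": 0,"y": 0,"z": 0.008,"spin": 0},{"x": 0,"y": 0,"z": 0.008,"spin": 0},{"x": 0,"y": 0,"z": 0.008,"spin": 0},{"x": 0,"y": 0,"z": 0.008,"spin": 0}])

```text
time: 19.68
tcp_pos: [0.5364, 0.2673, 0.0788]
tcp_rot: [0.636, 0.772, 0.001, 0.001]
wrist_force: [0.2, -0.4, -1.7]
width: 0.0413
finger_force: 30.0
```

```bash
python3 - <<'E'
from h import *
go(*DS[2],.065)
s=ctrl.get_state();zb=s["tcp_pos"][2]-.041
for n in ["scene","top"]:
    p=cam(n)
    for d in sil(p,"column3_center"):
        c=np.array(d["centre"])*[640,400]
        if np.hypot(*(c-proj(p,[[*DS[2],.08]])[0]))<15: print(n,c.round(),round(d["p"],2),fitcyl([(p,d["pixels"].astype(float))],DS[2],.042,zb,zb+.095))
E
```

```text
t 19.68 tcp [0.5364 0.2673 0.0788] th 1.7635 zax [ 0.003  0.001 -1.   ] F [ 0.2 -0.4 -1.7] w 0.0413 ff 30.0 | tool delta [ 0.0015 -0.0021  0.0138]
scene [346. 114.] 0.78 (array([0.53843098, 0.26325307]), np.float64(0.17745259686727122))
top [231. 227.] 0.62 (array([0.53553699, 0.23751236]), np.float64(0.731429673934015))
```

Request:
jog_arm(series=[{"x": 0,"y": -0.001,"z": 0.003,"spin": 0},{"x": 0,"y": -0.001,"z": 0.006,"spin": 0},{"x": 0,"y": -0.001,"z": 0.008,"spin": 0},{"x": 0,"y": -0.001,"z": 0.009,"spin": 0},{"x": 0,"y": -0.001,"z": 0.009,"spin": 0}])

```text
time: 20.3
tcp_pos: [0.5337, 0.2667, 0.0675]
tcp_rot: [0.636, 0.772, -0.0, -0.0]
wrist_force: [-0.8, 0.2, -1.8]
width: 0.0419
finger_force: 30.0
```

```bash
python3 -c "
from h import *
go(*DS[2],.065)"
```

```text
t 20.3 tcp [0.5337 0.2667 0.0675] th 1.7639 zax [-0.001 -0.    -1.   ] F [-0.8  0.2 -1.8] w 0.0419 ff 30.0 | tool delta [0.0016 0.0007 0.0025]
```

Request:
jog_arm(series=[{"x": 0,"y": 0.0005,"z": 0.0005,"spin": 0},{"x": 0,"y": 0.0005,"z": 0.001,"spin": 0},{"x": 0,"y": 0.0005,"z": 0.0015,"spin": 0},{"x": 0,"y": 0.0005,"z": 0.002,"spin": 0},{"x": 0,"y": 0.0005,"z": 0.002,"spin": 0}])

```text
time: 20.72
tcp_pos: [0.5345, 0.2669, 0.0659]
tcp_rot: [0.636, 0.772, -0.0, -0.0]
wrist_force: [0.6, 0.8, -1.7]
width: 0.0413
finger_force: 30.0
```

Request:
jog_arm(series=[{"x": 0,"y": 0,"z": 0.0004,"spin": 0},{"x": 0,"y": 0,"z": 0.0008,"spin": 0},{"x": 0,"y": 0,"z": 0.0008,"spin": 0},{"x": 0,"y": 0,"z": 0.0008,"spin": 0}])

```text
time: 21.05
tcp_pos: [0.5345, 0.2669, 0.0652]
tcp_rot: [0.636, 0.772, -0.0, 0.0]
wrist_force: [0.1, -0.5, -1.2]
width: 0.0412
finger_force: 30.0
```

Request:
jog_arm(series=[{"x": 0,"y": 0,"z": 0.0004,"spin": 0},{"x": 0,"y": 0,"z": 0.0006,"spin": 0},{"x": 0,"y": 0,"z": 0.0006,"spin": 0},{"x": 0,"y": 0,"z": 0.0006,"spin": 0}])

```text
time: 21.38
tcp_pos: [0.5346, 0.267, 0.065]
tcp_rot: [0.636, 0.772, 0.0, 0.0]
wrist_force: [-0.6, -0.1, 1.4]
width: 0.0418
finger_force: 30.0
```

Contact (+1.4 N). Releasing and lifting.

Request:
jog_arm(series=[{"x": 0,"y": 0,"z": 0,"spin": 0},{"x": 0,"y": 0,"z": 0,"spin": 0},{"x": 0,"y": 0,"z": 0,"spin": 0},{"x": 0,"y": 0,"z": 0,"spin": 0},{"x": 0,"y": 0,"z": 0,"spin": 0}], gripper=-1)

```text
time: 21.8
tcp_pos: [0.5347, 0.267, 0.0646]
tcp_rot: [0.636, 0.772, 0.0, 0.0]
wrist_force: [-0.2, 0.3, -0.1]
width: 0.0721
finger_force: 0.0
```

Request:
jog_arm(series=[{"x": 0,"y": 0,"z": -0.005,"spin": 0},{"x": 0,"y": 0,"z": -0.02,"spin": 0},{"x": 0,"y": 0,"z": -0.045,"spin": 0},{"x": 0,"y": 0,"z": -0.08,"spin": 0},{"x": 0,"y": 0,"z": -0.115,"spin": 0}])

```text
time: 22.22
tcp_pos: [0.5338, 0.2667, 0.1804]
tcp_rot: [0.636, 0.772, -0.001, -0.001]
wrist_force: [1.5, -1.3, -0.1]
width: 0.0937
finger_force: 0.0
```

Request:
jog_arm(series=[{"x": 0,"y": 0,"z": -0.02,"spin": 0},{"x": 0,"y": 0,"z": -0.025,"spin": 0},{"x": 0,"y": 0,"z": -0.025,"spin": 0},{"x": 0,"y": 0,"z": -0.025,"spin": 0}])

```text
time: 22.55
tcp_pos: [0.5338, 0.2667, 0.2036]
tcp_rot: [0.636, 0.772, -0.001, -0.0]
wrist_force: [-0.3, 0.3, -0.8]
width: 0.0941
finger_force: 0.0
```

```bash
python3 -c "
from h import *
go(.489,-.189)"
```

```text
t 22.55 tcp [0.5338 0.2667 0.2036] th 1.7638 zax [-0.002 -0.001 -1.   ] F [-0.3  0.3 -0.8] w 0.0941 ff 0.0 | tool delta [-4.386e-01 -1.314e-01  4.000e-04]
```

Request:
jog_arm(series=[{"x": -0.01,"y": -0.003,"z": 0,"spin": 0},{"x": -0.035,"y": -0.011,"z": 0,"spin": 0},{"x": -0.07,"y": -0.021,"z": 0,"spin": 0},{"x": -0.108,"y": -0.032,"z": 0,"spin": 0},{"x": -0.146,"y": -0.044,"z": 0,"spin": 0}], gripper=-0.4)

```text
time: 22.97
tcp_pos: [0.5176, 0.1133, 0.2024]
tcp_rot: [0.635, 0.772, -0.002, -0.001]
wrist_force: [0.3, -0.4, 0.6]
width: 0.0664
finger_force: 0.0
```

Request:
jog_arm(series=[{"x": -0.038,"y": -0.011,"z": 0,"spin": 0},{"x": -0.076,"y": -0.023,"z": 0,"spin": 0},{"x": -0.114,"y": -0.034,"z": 0,"spin": 0},{"x": -0.15,"y": -0.045,"z": 0,"spin": 0},{"x": -0.18,"y": -0.054,"z": 0,"spin": 0}])

```text
time: 23.38
tcp_pos: [0.4986, -0.0745, 0.2027]
tcp_rot: [0.636, 0.772, -0.001, -0.002]
wrist_force: [0.1, 0.5, 0.7]
width: 0.0658
finger_force: 0.0
```

Request:
jog_arm(series=[{"x": -0.03,"y": -0.009,"z": 0,"spin": 0},{"x": -0.06,"y": -0.018,"z": 0,"spin": 0},{"x": -0.085,"y": -0.025,"z": 0,"spin": 0},{"x": -0.105,"y": -0.031,"z": 0,"spin": 0},{"x": -0.112,"y": -0.033,"z": 0,"spin": 0}])

```text
time: 23.8
tcp_pos: [0.4881, -0.1909, 0.2026]
tcp_rot: [0.637, 0.771, -0.001, -0.002]
wrist_force: [0.2, 0.7, 0.1]
width: 0.0657
finger_force: 0.0
```

Request:
jog_arm(series=[{"x": 0,"y": 0,"z": 0,"spin": 0},{"x": 0,"y": 0,"z": 0,"spin": 0},{"x": 0,"y": 0,"z": 0,"spin": 0},{"x": 0,"y": 0,"z": 0,"spin": 0},{"x": 0,"y": 0,"z": 0,"spin": 0}])

```text
time: 24.22
tcp_pos: [0.49, -0.1868, 0.2047]
tcp_rot: [0.635, 0.772, 0.0, -0.0]
wrist_force: [-0.1, -0.2, 0.4]
width: 0.0656
finger_force: 0.0
```

```bash
python3 - <<'E'
from h import *
go(.489,-.189,.027)
w=cam("wrist"); cv2.imwrite("pics/w4.png",w["frame"][:,:,::-1])
for i in range(2):
    for d in sil(w,f"column{i+1}_center"):
        c=np.array(d["centre"])*[640,400]
        if np.hypot(*(c-proj(w,[[*C[i],.003+H[i]/2]])[0]))<25: print(i+1,c.round(),round(d["p"],2),fitcyl([(w,d["pixels"].astype(float))],C[i],D[i],.003,.003+H[i])); break
for n in ["scene","top"]:
    p=cam(n); cv2.imwrite(f"pics/{n}4.png",p["frame"][:,:,::-1])
    for i in (2,3):
        for d in sil(p,f"column{i+1}_center"):
            c=np.array(d["centre"])*[640,400]
            if np.hypot(*(c-proj(p,[[*DS[i],.024+H[i]/2]])[0]))<15: print(n,i+1,c.round(),round(d["p"],2),fitcyl([(p,d["pixels"].astype(float))],DS[i],D[i],.024,.024+H[i]),DS[i]);break
E
```

```text
t 24.22 tcp [ 0.49   -0.1868  0.2047] th 1.7655 zax [-0.  0. -1.] F [-0.1 -0.2  0.4] w 0.0656 ff 0.0 | tool delta [-0.002  -0.0014  0.1777]
1 [424. 168.] 0.64 (array([ 0.59204287, -0.14558925]), np.float64(0.049486569588675526))
2 [323. 193.] 0.96 (array([ 0.48793887, -0.18673689]), np.float64(0.04043825534228244))
scene 3 [341. 118.] 0.95 (array([0.53622261, 0.2663421 ]), np.float64(0.05025923182731986)) (0.5341, 0.2684)
scene 4 [353.  89.] 0.73 (array([0.52093249, 0.34457825]), np.float64(0.2581067549872911)) (0.52, 0.3411)
top 3 [227. 229.] 0.84 (array([0.53662365, 0.26807754]), np.float64(0.08243727598566308)) (0.5341, 0.2684)
top 4 [195. 237.] 0.88 (array([0.52228969, 0.34526658]), np.float64(0.04511367694322105)) (0.52, 0.3411)
```

View pics/w4.png

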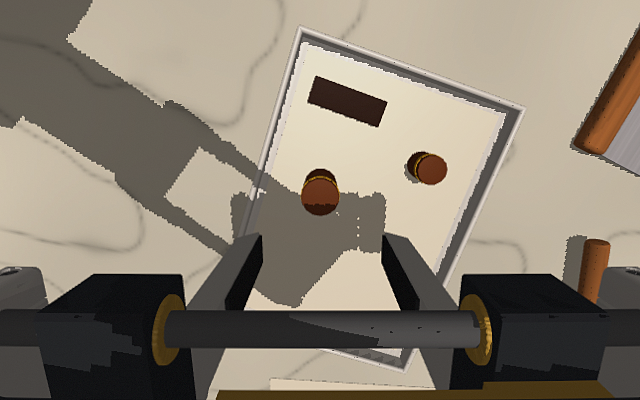

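View pics/top4.png

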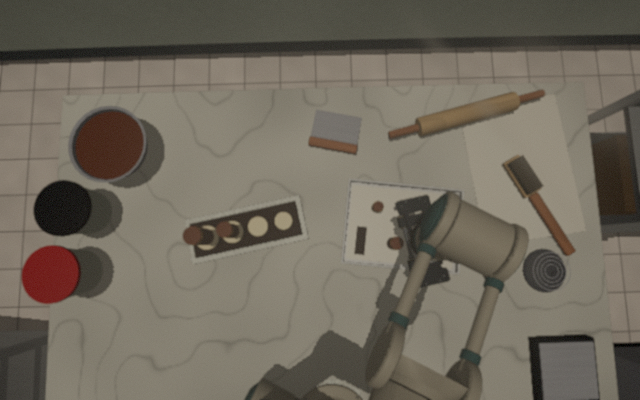

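c3 and c4 stand on their discs. Pan, plaque and scraper are unmoved; c2 sits between the open fingers at (320,193). Descending on c2.

Request:
jog_arm(series=[{"x": -0.001,"y": -0.002,"z": 0.02,"spin": 0},{"x": -0.001,"y": -0.002,"z": 0.055,"spin": 0},{"x": -0.001,"y": -0.002,"z": 0.09,"spin": 0},{"x": -0.001,"y": -0.002,"z": 0.12,"spin": 0},{"x": -0.001,"y": -0.002,"z": 0.145,"spin": 0}])

```text
time: 25.08
tcp_pos: [0.4873, -0.189, 0.0577]
tcp_rot: [0.636, 0.772, -0.0, -0.001]
wrist_force: [0.4, -0.6, 0.1]
width: 0.0658
finger_force: 0.0
```

Request:
jog_arm(series=[{"x": 0,"y": 0,"z": 0.015,"spin": 0},{"x": 0,"y": 0,"z": 0.025,"spin": 0},{"x": 0,"y": 0,"z": 0.031,"spin": 0},{"x": 0,"y": 0,"z": 0.032,"spin": 0},{"x": 0,"y": 0,"z": 0.032,"spin": 0}])

```text
time: 25.5
tcp_pos: [0.4887, -0.1897, 0.0281]
tcp_rot: [0.636, 0.772, 0.0, 0.0]
wrist_force: [0.3, -0.3, -0.0]
width: 0.0655
finger_force: 0.0
```

Request:
jog_arm(series=[{"x": 0,"y": 0,"z": 0,"spin": 0},{"x": 0,"y": 0,"z": 0,"spin": 0},{"x": 0,"y": 0,"z": 0,"spin": 0}])

```text
time: 25.75
tcp_pos: [0.4888, -0.1898, 0.0286]
tcp_rot: [0.636, 0.772, 0.0, 0.001]
wrist_force: [-0.8, 0.1, 0.5]
width: 0.0656
finger_force: 0.0
```

```bash
python3 - <<'E'
from h import *
go(.488,-.188,.027)
w=cam("wrist"); cv2.imwrite("pics/w5.png",w["frame"][:,:,::-1])
for d in sil(w,"column2_center"):
    c=np.array(d["centre"])*[640,400]
    print(c.round(),round(d["p"],2),proj(w,[[.488,-.188,.038],[.488,-.188,.073]]))
E
```

```text
t 25.75 tcp [ 0.4888 -0.1898  0.0286] th 1.7638 zax [ 0.002 -0.001 -1.   ] F [-0.8  0.1  0.5] w 0.0656 ff 0.0 | tool delta [ 0.0019 -0.0005  0.0016]
[324. 265.] 0.82 [[321.03925794 252.87693704]
 [320.9105128  284.04787603]]
```

View pics/w5.png

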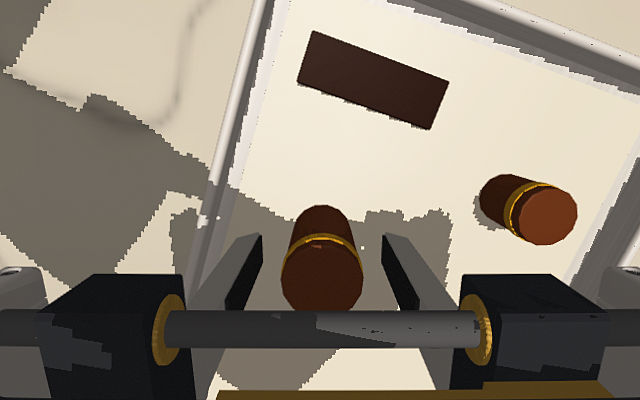

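The wrist view shows c2 centred between the fingers: sides at 281 and 363, far foot edge at row 205.

```bash
python3 - <<'E'
from h import *
w=cam("wrist"); go(.488,-.188)
g=cv2.cvtColor(w["frame"],cv2.COLOR_RGB2GRAY)
for y in (-.186,-.188,-.190,-.192):
    b=proj(w,ring(.4885,y,.003,.036)); t=proj(w,ring(.4885,y,.073,.036))
    print(y,"foot top row",b[:,1].min().round(1),"top face: rows",t[:,1].min().round(1),t[:,1].max().round(1),"cols",t[:,0].min().round(1),t[:,0].max().round(1))
print(g[195:215,321],g[300:316,321], g[228:262:2,321])
E
```

```text
t 25.9 tcp [ 0.4885 -0.1896  0.0282] th 1.7638 zax [ 0.001 -0.001 -1.   ] F [-0.7 -0.1 -1.1] w 0.0658 ff 0.0 | tool delta [ 0.0016 -0.0002 -0.    ]
-0.186 foot top row 201.0 top face: rows 240.8 318.3 cols 281.0 365.6
-0.188 foot top row 204.1 top face: rows 245.3 322.2 cols 280.2 364.6
-0.19 foot top row 207.2 top face: rows 249.7 326.1 cols 279.5 363.5
-0.192 foot top row 210.3 top face: rows 254.1 330.1 cols 278.7 362.5
[233 232 232 232 232 232 232 233 237 229 141  13  29  33  32  34  33  33
  32  33] [32 32 33 35 35 31 36 34 35 32 37 37 39 45 50 54] [ 35  35  24  73  65 153  68  30  29  37  37  35  35  35  34  33  32]
```

Request:
jog_arm(series=[{"x": 0.001,"y": 0,"z": 0.001,"spin": 0},{"x": 0.001,"y": 0,"z": 0.001,"spin": 0},{"x": 0.001,"y": 0,"z": 0.001,"spin": 0},{"x": 0.001,"y": 0,"z": 0.001,"spin": 0},{"x": 0.001,"y": 0,"z": 0.001,"spin": 0}], gripper=1)

```text
time: 26.32
tcp_pos: [0.4881, -0.1884, 0.0266]
tcp_rot: [0.636, 0.772, -0.0, 0.0]
wrist_force: [-0.0, 0.9, -0.5]
width: 0.0361
finger_force: 1.8
```

Request:
jog_arm(series=[{"x": 0,"y": 0,"z": 0,"spin": 0},{"x": 0,"y": 0,"z": 0,"spin": 0},{"x": 0,"y": 0,"z": 0,"spin": 0},{"x": 0,"y": 0,"z": 0,"spin": 0},{"x": 0,"y": 0,"z": 0,"spin": 0}])

```text
time: 26.73
tcp_pos: [0.488, -0.1885, 0.0266]
tcp_rot: [0.636, 0.772, -0.0, 0.0]
wrist_force: [0.3, -0.3, -0.2]
width: 0.0357
finger_force: 30.0
```

Request:
jog_arm(series=[{"x": 0,"y": 0,"z": -0.005,"spin": 0},{"x": 0,"y": 0,"z": -0.02,"spin": 0},{"x": 0,"y": 0,"z": -0.045,"spin": 0},{"x": 0,"y": 0,"z": -0.08,"spin": 0},{"x": 0,"y": 0,"z": -0.115,"spin": 0}])

```text
time: 27.15
tcp_pos: [0.487, -0.1879, 0.1424]
tcp_rot: [0.636, 0.772, -0.0, -0.001]
wrist_force: [0.7, -0.1, 0.2]
width: 0.0357
finger_force: 30.0
```

Request:
jog_arm(series=[{"x": 0,"y": 0,"z": -0.03,"spin": 0},{"x": 0,"y": 0,"z": -0.05,"spin": 0},{"x": 0,"y": 0,"z": -0.058,"spin": 0},{"x": 0,"y": 0,"z": -0.06,"spin": 0},{"x": 0,"y": 0,"z": -0.06,"spin": 0}])

```text
time: 27.57
tcp_pos: [0.4876, -0.1882, 0.2013]
tcp_rot: [0.636, 0.772, -0.0, -0.0]
wrist_force: [0.1, 0.9, -0.4]
width: 0.0357
finger_force: 30.0
```

```bash
python3 -c "
from h import *
go(*DS[1])"
```

```text
t 27.57 tcp [ 0.4876 -0.1882  0.2013] th 1.7638 zax [-0.  0. -1.] F [ 0.1  0.9 -0.4] w 0.0357 ff 30.0 | tool delta [0.3653 0.133  0.    ]
```

Request:
jog_arm(series=[{"x": 0.01,"y": 0.004,"z": 0,"spin": 0},{"x": 0.035,"y": 0.013,"z": 0,"spin": 0},{"x": 0.07,"y": 0.026,"z": 0,"spin": 0},{"x": 0.105,"y": 0.038,"z": 0,"spin": 0},{"x": 0.14,"y": 0.051,"z": 0,"spin": 0}])

```text
time: 27.98
tcp_pos: [0.5098, -0.039, 0.1996]
tcp_rot: [0.636, 0.772, -0.001, -0.002]
wrist_force: [0.1, 0.3, -0.5]
width: 0.0359
finger_force: 30.0
```

Request:
jog_arm(series=[{"x": 0.036,"y": 0.013,"z": 0,"spin": 0},{"x": 0.072,"y": 0.026,"z": 0,"spin": 0},{"x": 0.106,"y": 0.039,"z": 0,"spin": 0},{"x": 0.138,"y": 0.05,"z": 0,"spin": 0},{"x": 0.165,"y": 0.06,"z": 0,"spin": 0}])

```text
time: 28.4
tcp_pos: [0.5368, 0.1354, 0.1995]
tcp_rot: [0.635, 0.772, -0.001, -0.002]
wrist_force: [1.1, -0.4, -0.5]
width: 0.0357
finger_force: 30.0
```

Request:
jog_arm(series=[{"x": 0.025,"y": 0.009,"z": 0,"spin": 0},{"x": 0.045,"y": 0.017,"z": 0,"spin": 0},{"x": 0.055,"y": 0.02,"z": 0,"spin": 0},{"x": 0.059,"y": 0.021,"z": 0,"spin": 0},{"x": 0.06,"y": 0.022,"z": 0,"spin": 0}])

```text
time: 28.82
tcp_pos: [0.5475, 0.1956, 0.2003]
tcp_rot: [0.635, 0.772, -0.001, -0.001]
wrist_force: [0.4, -0.3, -1.0]
width: 0.0358
finger_force: 30.0
```

Request:
jog_arm(series=[{"x": 0,"y": 0,"z": 0,"spin": 0},{"x": 0,"y": 0,"z": 0,"spin": 0},{"x": 0,"y": 0,"z": 0,"spin": 0},{"x": 0,"y": 0,"z": 0,"spin": 0},{"x": 0,"y": 0,"z": 0,"spin": 0}])

```text
time: 29.23
tcp_pos: [0.5486, 0.1945, 0.2018]
tcp_rot: [0.636, 0.772, 0.0, 0.0]
wrist_force: [-0.6, 0.8, -0.1]
width: 0.0351
finger_force: 30.0
```

```bash
python3 - <<'E'
from h import *
go(*DS[1],.0476)
w=cam("wrist"); cv2.imwrite("pics/w6.png",w["frame"][:,:,::-1])
for i in range(4):
    print(i+1,"disc top centre",np.round(proj(w,[[*DS[i],.024]]),1).tolist(), "disc cols/rows",np.round(proj(w,ring(*DS[i],.024,DD[i])).min(0)).tolist(),np.round(proj(w,ring(*DS[i],.024,DD[i])).max(0)).tolist(),"col top",np.round(proj(w,[[*DS[i],.024+H[i]]]),1).tolist())
for i in (2,3):
    for d in sil(w,f"column{i+1}_center"):
        c=np.array(d["centre"])*[640,400]
        if np.hypot(*(c-proj(w,[[*DS[i],.024+H[i]/2]])[0]))<35: print(i+1,c.round(),round(d["p"],2),fitcyl([(w,d["pixels"].astype(float))],DS[i],D[i],.024,.024+H[i])); break
E
```

```text
t 29.23 tcp [0.5486 0.1945 0.2018] th 1.7626 zax [ 0. -0. -1.] F [-0.6  0.8 -0.1] w 0.0351 ff 30.0 | tool delta [ 0.0014 -0.0003  0.1542]
1 disc top centre [[321.7, 251.7]] disc cols/rows [299.0, 230.0] [344.0, 273.0] col top [[321.7, 269.1]]
2 disc top centre [[321.7, 185.8]] disc cols/rows [295.0, 159.0] [348.0, 211.0] col top [[321.7, 201.4]]
3 disc top centre [[321.9, 113.2]] disc cols/rows [291.0, 81.0] [353.0, 144.0] col top [[321.8, 111.4]]
4 disc top centre [[321.9, 33.0]] disc cols/rows [286.0, -6.0] [358.0, 71.0] col top [[321.8, -13.4]]
3 [319. 114.] 0.77 (array([0.533943  , 0.26810356]), np.float64(0.028363806844819504))
4 [322.  20.] 0.81 (array([0.51909009, 0.34404377]), np.float64(0.018845526042439532))
```

View pics/w6.png

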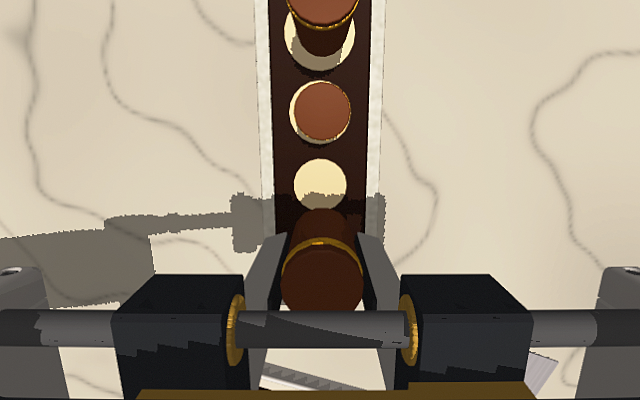

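Disc 2 appears at columns 294–348, top edge at row 158, matching the prediction. c3 is centred and c4 is about 3 mm off. Lowering c2.

Request:
jog_arm(series=[{"x": 0.001,"y": 0,"z": 0.02,"spin": 0},{"x": 0.001,"y": 0,"z": 0.05,"spin": 0},{"x": 0.001,"y": 0,"z": 0.085,"spin": 0},{"x": 0.001,"y": 0,"z": 0.115,"spin": 0},{"x": 0.001,"y": 0,"z": 0.135,"spin": 0}])

```text
time: 29.8
tcp_pos: [0.5466, 0.1958, 0.0639]
tcp_rot: [0.636, 0.772, -0.002, -0.001]
wrist_force: [0.0, 0.5, 0.2]
width: 0.0355
finger_force: 30.0
```

Request:
jog_arm(series=[{"x": 0,"y": 0,"z": 0.006,"spin": 0},{"x": 0,"y": 0,"z": 0.01,"spin": 0},{"x": 0,"y": 0,"z": 0.012,"spin": 0},{"x": 0,"y": 0,"z": 0.012,"spin": 0},{"x": 0,"y": 0,"z": 0.012,"spin": 0}])

```text
time: 30.22
tcp_pos: [0.5496, 0.1965, 0.0561]
tcp_rot: [0.636, 0.772, 0.001, 0.001]
wrist_force: [-1.1, -0.1, -0.8]
width: 0.0356
finger_force: 30.0
```

Request:
jog_arm(series=[{"x": 0,"y": 0,"z": 0,"spin": 0},{"x": 0,"y": 0,"z": 0,"spin": 0},{"x": 0,"y": 0,"z": 0,"spin": 0},{"x": 0,"y": 0,"z": 0,"spin": 0},{"x": 0,"y": 0,"z": 0,"spin": 0}])

```text
time: 30.63
tcp_pos: [0.5484, 0.1963, 0.0549]
tcp_rot: [0.636, 0.772, 0.0, 0.0]
wrist_force: [-0.9, -0.5, -1.6]
width: 0.0354
finger_force: 30.0
```

```bash
python3 -c "
from h import *
go(*DS[1],.0476)"
```

```text
t 30.63 tcp [0.5484 0.1963 0.0549] th 1.7638 zax [ 0. -0. -1.] F [-0.9 -0.5 -1.6] w 0.0354 ff 30.0 | tool delta [-0.0004 -0.0004  0.0073]
```

Request:
jog_arm(series=[{"x": 0,"y": 0,"z": 0.0015,"spin": 0},{"x": 0,"y": 0,"z": 0.003,"spin": 0},{"x": 0,"y": 0,"z": 0.0045,"spin": 0},{"x": 0,"y": 0,"z": 0.0055,"spin": 0},{"x": 0,"y": 0,"z": 0.006,"spin": 0}])

```text
time: 31.05
tcp_pos: [0.5482, 0.1962, 0.0483]
tcp_rot: [0.636, 0.772, -0.0, -0.0]
wrist_force: [0.6, 0.4, -0.7]
width: 0.0357
finger_force: 30.0
```

Request:
jog_arm(series=[{"x": 0,"y": 0,"z": 0.0004,"spin": 0},{"x": 0,"y": 0,"z": 0.0008,"spin": 0},{"x": 0,"y": 0,"z": 0.0008,"spin": 0},{"x": 0,"y": 0,"z": 0.0008,"spin": 0},{"x": 0,"y": 0,"z": 0.0008,"spin": 0}])

```text
time: 31.47
tcp_pos: [0.5484, 0.1963, 0.0479]
tcp_rot: [0.636, 0.772, 0.0, 0.0]
wrist_force: [0.4, 0.6, -0.3]
width: 0.0357
finger_force: 30.0
```

Request:
jog_arm(series=[{"x": 0,"y": 0,"z": 0.0003,"spin": 0},{"x": 0,"y": 0,"z": 0.0006,"spin": 0},{"x": 0,"y": 0,"z": 0.0006,"spin": 0},{"x": 0,"y": 0,"z": 0.0006,"spin": 0},{"x": 0,"y": 0,"z": 0.0006,"spin": 0}])

```text
time: 31.88
tcp_pos: [0.5485, 0.1963, 0.0476]
tcp_rot: [0.636, 0.772, 0.0, 0.0]
wrist_force: [-0.3, 0.4, 2.9]
width: 0.0359
finger_force: 30.0
```

Contact (+2.9 N). Releasing and lifting.

Request:
jog_arm(series=[{"x": 0,"y": 0,"z": 0,"spin": 0},{"x": 0,"y": 0,"z": 0,"spin": 0},{"x": 0,"y": 0,"z": 0,"spin": 0},{"x": 0,"y": 0,"z": 0,"spin": 0},{"x": 0,"y": 0,"z": 0,"spin": 0}], gripper=-0.4)

```text
time: 32.3
tcp_pos: [0.5483, 0.1963, 0.047]
tcp_rot: [0.636, 0.772, -0.0, -0.0]
wrist_force: [-0.2, 0.7, -0.3]
width: 0.0643
finger_force: 0.0
```

Request:
jog_arm(series=[{"x": 0,"y": 0,"z": -0.005,"spin": 0},{"x": 0,"y": 0,"z": -0.02,"spin": 0},{"x": 0,"y": 0,"z": -0.045,"spin": 0},{"x": 0,"y": 0,"z": -0.08,"spin": 0},{"x": 0,"y": 0,"z": -0.115,"spin": 0}])

```text
time: 32.72
tcp_pos: [0.5476, 0.1961, 0.163]
tcp_rot: [0.636, 0.772, -0.001, -0.001]
wrist_force: [0.0, 0.1, 0.1]
width: 0.0657
finger_force: 0.0
```

Request:
jog_arm(series=[{"x": 0,"y": 0,"z": -0.025,"spin": 0},{"x": 0,"y": 0,"z": -0.035,"spin": 0},{"x": 0,"y": 0,"z": -0.04,"spin": 0},{"x": 0,"y": 0,"z": -0.04,"spin": 0}])

```text
time: 33.05
tcp_pos: [0.5484, 0.1963, 0.2026]
tcp_rot: [0.636, 0.772, 0.0, 0.0]
wrist_force: [-0.7, 0.2, -1.0]
width: 0.0657
finger_force: 0.0
```

```bash
python3 -c "
from h import *
go(.5925,-.1456)"
```

```text
t 33.05 tcp [0.5484 0.1963 0.2026] th 1.7638 zax [ 0.001  0.    -1.   ] F [-0.7  0.2 -1. ] w 0.0657 ff 0.0 | tool delta [-0.344  -0.0223 -0.    ]
```

Request:
jog_arm(series=[{"x": -0.01,"y": -0.001,"z": 0,"spin": 0},{"x": -0.035,"y": -0.002,"z": 0,"spin": 0},{"x": -0.07,"y": -0.004,"z": 0,"spin": 0},{"x": -0.108,"y": -0.007,"z": 0,"spin": 0},{"x": -0.146,"y": -0.009,"z": 0,"spin": 0}], gripper=-0.2)

```text
time: 33.47
tcp_pos: [0.5659, 0.0495, 0.1997]
tcp_rot: [0.635, 0.772, -0.002, -0.002]
wrist_force: [1.2, 0.3, 0.4]
width: 0.0565
finger_force: 0.0
```

Request:
jog_arm(series=[{"x": -0.038,"y": -0.002,"z": 0,"spin": 0},{"x": -0.074,"y": -0.005,"z": 0,"spin": 0},{"x": -0.108,"y": -0.007,"z": 0,"spin": 0},{"x": -0.136,"y": -0.009,"z": 0,"spin": 0},{"x": -0.16,"y": -0.01,"z": 0,"spin": 0}])

```text
time: 33.88
tcp_pos: [0.5868, -0.1106, 0.1996]
tcp_rot: [0.636, 0.771, -0.001, -0.002]
wrist_force: [0.4, 0.7, 0.7]
width: 0.0559
finger_force: 0.0
```

Request:
jog_arm(series=[{"x": -0.018,"y": -0.001,"z": 0.01,"spin": 0},{"x": -0.03,"y": -0.002,"z": 0.035,"spin": 0},{"x": -0.036,"y": -0.002,"z": 0.065,"spin": 0},{"x": -0.038,"y": -0.002,"z": 0.095,"spin": 0},{"x": -0.038,"y": -0.002,"z": 0.12,"spin": 0}])

```text
time: 34.3
tcp_pos: [0.5911, -0.1463, 0.0779]
tcp_rot: [0.636, 0.772, -0.001, -0.003]
wrist_force: [-0.3, 0.3, -0.6]
width: 0.0562
finger_force: 0.0
```

Request:
jog_arm(series=[{"x": 0,"y": 0,"z": 0.012,"spin": 0},{"x": 0,"y": 0,"z": 0.018,"spin": 0},{"x": 0,"y": 0,"z": 0.02,"spin": 0},{"x": 0,"y": 0,"z": 0.02,"spin": 0},{"x": 0,"y": 0,"z": 0.02,"spin": 0}])

```text
time: 34.72
tcp_pos: [0.5941, -0.1457, 0.0627]
tcp_rot: [0.636, 0.772, 0.0, 0.0]
wrist_force: [-0.2, 0.4, 1.1]
width: 0.0564
finger_force: 0.0
```

Request:
jog_arm(series=[{"x": 0,"y": 0,"z": 0,"spin": 0},{"x": 0,"y": 0,"z": 0,"spin": 0},{"x": 0,"y": 0,"z": 0,"spin": 0},{"x": 0,"y": 0,"z": 0,"spin": 0},{"x": 0,"y": 0,"z": 0,"spin": 0}])

```text
time: 35.13
tcp_pos: [0.5939, -0.1454, 0.0627]
tcp_rot: [0.636, 0.772, 0.0, 0.0]
wrist_force: [-0.5, -0.4, 0.0]
width: 0.0565
finger_force: 0.0
```

```bash
python3 - <<'E'
from h import *
w=cam("wrist"); cv2.imwrite("pics/w7.png",w["frame"][:,:,::-1])
best=C[0]
for d in sil(w,"column1_center"):
    c=np.array(d["centre"])*[640,400]
    r,f=fitcyl([(w,d["pixels"].astype(float))],(.5925,-.1456),.03,.003,.048); print(c.round(),round(d["p"],2),r,f)
    go(*r,.010); break
E
```

```text
[319. 231.] 0.77 [ 0.59194916 -0.14395441] 0.07056427458967293
t 35.23 tcp [ 0.5938 -0.1453  0.0625] th 1.7639 zax [ 0. -0. -1.] F [-0.5  0.7 -0.5] w 0.0564 ff 0.0 | tool delta [ 0.0017 -0.0016  0.0525]
```

View pics/w7.png

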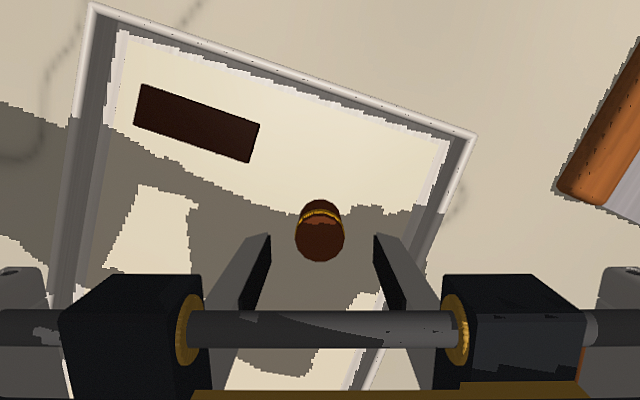

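c1's top is centred at (320,240), between the fingers. Descending and gripping.

Request:
jog_arm(series=[{"x": 0.0015,"y": -0.001,"z": 0.008,"spin": 0},{"x": 0.0015,"y": -0.001,"z": 0.02,"spin": 0},{"x": 0.0015,"y": -0.001,"z": 0.033,"spin": 0},{"x": 0.0015,"y": -0.001,"z": 0.044,"spin": 0},{"x": 0.0015,"y": -0.001,"z": 0.051,"spin": 0}])

```text
time: 35.65
tcp_pos: [0.5914, -0.1437, 0.0095]
tcp_rot: [0.636, 0.772, -0.0, -0.001]
wrist_force: [0.4, -1.1, -0.5]
width: 0.0567
finger_force: 0.0
```

Request:
jog_arm(series=[{"x": 0,"y": 0,"z": 0.001,"spin": 0},{"x": 0,"y": 0,"z": 0.001,"spin": 0},{"x": 0,"y": 0,"z": 0.001,"spin": 0},{"x": 0,"y": 0,"z": 0.001,"spin": 0},{"x": 0,"y": 0,"z": 0.001,"spin": 0}])

```text
time: 36.07
tcp_pos: [0.593, -0.1443, 0.0109]
tcp_rot: [0.636, 0.772, 0.0, 0.001]
wrist_force: [-0.3, 0.2, 0.5]
width: 0.0562
finger_force: 0.0
```

Request:
jog_arm(series=[{"x": 0,"y": 0,"z": 0,"spin": 0},{"x": 0,"y": 0,"z": 0,"spin": 0},{"x": 0,"y": 0,"z": 0,"spin": 0},{"x": 0,"y": 0,"z": 0,"spin": 0},{"x": 0,"y": 0,"z": 0,"spin": 0}], gripper=1)

```text
time: 36.48
tcp_pos: [0.5925, -0.1441, 0.0104]
tcp_rot: [0.636, 0.772, -0.0, 0.0]
wrist_force: [0.2, -1.2, 1.5]
width: 0.0294
finger_force: 30.0
```

Request:
jog_arm(series=[{"x": 0,"y": 0,"z": 0,"spin": 0},{"x": 0,"y": 0,"z": 0,"spin": 0},{"x": 0,"y": 0,"z": 0,"spin": 0},{"x": 0,"y": 0,"z": 0,"spin": 0},{"x": 0,"y": 0,"z": 0,"spin": 0}])

```text
time: 36.9
tcp_pos: [0.5925, -0.1441, 0.0103]
tcp_rot: [0.636, 0.772, -0.0, 0.0]
wrist_force: [-0.1, -0.5, 0.4]
width: 0.0295
finger_force: 30.0
```

Request:
jog_arm(series=[{"x": 0,"y": 0,"z": -0.005,"spin": 0},{"x": 0,"y": 0,"z": -0.02,"spin": 0},{"x": 0,"y": 0,"z": -0.045,"spin": 0},{"x": 0,"y": 0,"z": -0.08,"spin": 0},{"x": 0,"y": 0,"z": -0.115,"spin": 0}])

```text
time: 37.32
tcp_pos: [0.5915, -0.1438, 0.1257]
tcp_rot: [0.636, 0.772, -0.0, -0.001]
wrist_force: [1.0, -0.6, -0.1]
width: 0.0297
finger_force: 30.0
```

Request:
jog_arm(series=[{"x": 0,"y": 0,"z": -0.035,"spin": 0},{"x": 0,"y": 0,"z": -0.06,"spin": 0},{"x": 0,"y": 0,"z": -0.075,"spin": 0},{"x": 0,"y": 0,"z": -0.08,"spin": 0},{"x": 0,"y": 0,"z": -0.08,"spin": 0}])

```text
time: 37.73
tcp_pos: [0.5931, -0.1443, 0.2068]
tcp_rot: [0.636, 0.772, 0.0, 0.001]
wrist_force: [-0.8, 0.8, -0.8]
width: 0.0296
finger_force: 30.0
```

```bash
python3 -c "
from h import *
go(*DS[0])"
```

```text
t 37.73 tcp [ 0.5931 -0.1443  0.2068] th 1.7638 zax [ 0.003 -0.001 -1.   ] F [-0.8  0.8 -0.8] w 0.0296 ff 30.0 | tool delta [ 0.2683  0.021  -0.0004]
```

Request:
jog_arm(series=[{"x": 0.01,"y": 0.001,"z": 0,"spin": 0},{"x": 0.035,"y": 0.003,"z": 0,"spin": 0},{"x": 0.07,"y": 0.005,"z": 0,"spin": 0},{"x": 0.105,"y": 0.008,"z": 0,"spin": 0},{"x": 0.14,"y": 0.011,"z": 0,"spin": 0}])

```text
time: 38.15
tcp_pos: [0.5745, -0.0026, 0.2029]
tcp_rot: [0.636, 0.772, -0.001, -0.002]
wrist_force: [0.4, 0.7, 0.2]
width: 0.0295
finger_force: 30.0
```

Request:
jog_arm(series=[{"x": 0.036,"y": 0.003,"z": 0,"spin": 0},{"x": 0.07,"y": 0.006,"z": 0,"spin": 0},{"x": 0.1,"y": 0.008,"z": 0,"spin": 0},{"x": 0.12,"y": 0.01,"z": 0,"spin": 0},{"x": 0.128,"y": 0.01,"z": 0,"spin": 0}])

```text
time: 38.57
tcp_pos: [0.5595, 0.1265, 0.2031]
tcp_rot: [0.634, 0.773, -0.001, -0.002]
wrist_force: [0.3, -0.8, -0.4]
width: 0.0294
finger_force: 30.0
```

Request:
jog_arm(series=[{"x": 0,"y": 0,"z": 0.01,"spin": 0},{"x": 0,"y": 0,"z": 0.035,"spin": 0},{"x": 0,"y": 0,"z": 0.07,"spin": 0},{"x": 0,"y": 0,"z": 0.105,"spin": 0},{"x": 0,"y": 0,"z": 0.135,"spin": 0}])

```text
time: 38.98
tcp_pos: [0.56, 0.1212, 0.0669]
tcp_rot: [0.636, 0.772, -0.001, -0.001]
wrist_force: [0.2, -0.3, 0.0]
width: 0.0296
finger_force: 30.0
```

Request:
jog_arm(series=[{"x": 0,"y": 0,"z": 0.012,"spin": 0},{"x": 0,"y": 0,"z": 0.02,"spin": 0},{"x": 0,"y": 0,"z": 0.025,"spin": 0},{"x": 0,"y": 0,"z": 0.025,"spin": 0},{"x": 0,"y": 0,"z": 0.025,"spin": 0}])

```text
time: 39.4
tcp_pos: [0.5623, 0.1225, 0.0457]
tcp_rot: [0.636, 0.772, 0.0, 0.0]
wrist_force: [0.5, 0.8, 0.8]
width: 0.0297
finger_force: 30.0
```

Request:
jog_arm(series=[{"x": 0,"y": 0,"z": 0,"spin": 0},{"x": 0,"y": 0,"z": 0,"spin": 0},{"x": 0,"y": 0,"z": 0,"spin": 0},{"x": 0,"y": 0,"z": 0,"spin": 0},{"x": 0,"y": 0,"z": 0,"spin": 0}])

```text
time: 39.82
tcp_pos: [0.5619, 0.1231, 0.0457]
tcp_rot: [0.636, 0.772, 0.0, 0.0]
wrist_force: [-0.1, -0.1, -0.7]
width: 0.0292
finger_force: 30.0
```

```bash
python3 -c "
from h import *
go(*DS[0],.0313)"
```

```text
t 39.82 tcp [0.5619 0.1231 0.0457] th 1.764 zax [ 0.001 -0.    -1.   ] F [-0.1 -0.1 -0.7] w 0.0292 ff 30.0 | tool delta [-0.      0.0003  0.0144]
```

Request:
jog_arm(series=[{"x": 0,"y": 0,"z": 0.003,"spin": 0},{"x": 0,"y": 0,"z": 0.006,"spin": 0},{"x": 0,"y": 0,"z": 0.009,"spin": 0},{"x": 0,"y": 0,"z": 0.011,"spin": 0},{"x": 0,"y": 0,"z": 0.012,"spin": 0}])

```text
time: 40.23
tcp_pos: [0.5613, 0.1229, 0.0326]
tcp_rot: [0.636, 0.772, -0.0, -0.0]
wrist_force: [0.5, 0.3, -0.0]
width: 0.0297
finger_force: 30.0
```

Request:
jog_arm(series=[{"x": 0,"y": 0,"z": 0.0005,"spin": 0},{"x": 0,"y": 0,"z": 0.001,"spin": 0},{"x": 0,"y": 0,"z": 0.0014,"spin": 0},{"x": 0,"y": 0,"z": 0.0014,"spin": 0},{"x": 0,"y": 0,"z": 0.0014,"spin": 0}])

```text
time: 40.65
tcp_pos: [0.5617, 0.123, 0.0319]
tcp_rot: [0.636, 0.772, 0.0, 0.0]
wrist_force: [0.4, 0.3, 0.1]
width: 0.0294
finger_force: 30.0
```

Request:
jog_arm(series=[{"x": 0,"y": 0,"z": 0.0003,"spin": 0},{"x": 0,"y": 0,"z": 0.0006,"spin": 0},{"x": 0,"y": 0,"z": 0.0006,"spin": 0},{"x": 0,"y": 0,"z": 0.0006,"spin": 0},{"x": 0,"y": 0,"z": 0.0006,"spin": 0}])

```text
time: 41.07
tcp_pos: [0.5618, 0.123, 0.0313]
tcp_rot: [0.636, 0.772, 0.0, 0.0]
wrist_force: [0.8, 0.2, 0.3]
width: 0.0294
finger_force: 30.0
```

Request:
jog_arm(series=[{"x": 0,"y": 0,"z": 0.0003,"spin": 0},{"x": 0,"y": 0,"z": 0.0005,"spin": 0},{"x": 0,"y": 0,"z": 0.0005,"spin": 0},{"x": 0,"y": 0,"z": 0.0005,"spin": 0},{"x": 0,"y": 0,"z": 0.0005,"spin": 0}])

```text
time: 41.48
tcp_pos: [0.5618, 0.123, 0.0314]
tcp_rot: [0.636, 0.772, 0.0, 0.0]
wrist_force: [-1.0, 1.3, 4.9]
width: 0.0296
finger_force: 30.0
```

Contact (+4.9 N). Releasing, lifting, and backing away along the row to inspect all four.

Request:
jog_arm(series=[{"x": 0,"y": 0,"z": 0,"spin": 0},{"x": 0,"y": 0,"z": 0,"spin": 0},{"x": 0,"y": 0,"z": 0,"spin": 0},{"x": 0,"y": 0,"z": 0,"spin": 0},{"x": 0,"y": 0,"z": 0,"spin": 0}], gripper=-0.4)

```text
time: 41.9
tcp_pos: [0.5616, 0.1229, 0.0305]
tcp_rot: [0.636, 0.772, -0.0, -0.0]
wrist_force: [1.0, 0.7, 0.3]
width: 0.0591
finger_force: 0.0
```

Request:
jog_arm(series=[{"x": 0,"y": 0,"z": -0.005,"spin": 0},{"x": 0,"y": 0,"z": -0.02,"spin": 0},{"x": 0,"y": 0,"z": -0.045,"spin": 0},{"x": 0,"y": 0,"z": -0.08,"spin": 0},{"x": 0,"y": 0,"z": -0.115,"spin": 0}])

```text
time: 42.32
tcp_pos: [0.5608, 0.1229, 0.1465]
tcp_rot: [0.636, 0.772, -0.001, -0.001]
wrist_force: [0.4, 0.9, -0.1]
width: 0.0659
finger_force: 0.0
```

Request:
jog_arm(series=[{"x": 0,"y": 0,"z": -0.035,"spin": 0},{"x": 0,"y": 0,"z": -0.07,"spin": 0},{"x": 0,"y": 0,"z": -0.1,"spin": 0},{"x": 0,"y": 0,"z": -0.11,"spin": 0},{"x": 0,"y": 0,"z": -0.11,"spin": 0}])

```text
time: 42.73
tcp_pos: [0.5633, 0.1232, 0.259]
tcp_rot: [0.636, 0.772, 0.002, 0.002]
wrist_force: [0.2, 0.4, -1.2]
width: 0.0661
finger_force: 0.0
```

Request:
jog_arm(series=[{"x": 0,"y": 0,"z": 0,"spin": 0},{"x": 0,"y": 0,"z": 0,"spin": 0},{"x": 0,"y": 0,"z": 0,"spin": 0},{"x": 0,"y": 0,"z": 0,"spin": 0},{"x": 0,"y": 0,"z": 0,"spin": 0}])

```text
time: 43.15
tcp_pos: [0.5611, 0.1229, 0.2542]
tcp_rot: [0.636, 0.772, -0.001, -0.001]
wrist_force: [0.5, 0.0, 0.2]
width: 0.0656
finger_force: 0.0
```

```bash
python3 - <<'E'
from h import *
go(*DS[0])
for n in ["wrist","scene"]:
    p=cam(n); cv2.imwrite(f"pics/{n}8.png",p["frame"][:,:,::-1])
    for i in range(4):
        for d in sil(p,f"column{i+1}_center"):
            c=np.array(d["centre"])*[640,400]
            if np.hypot(*(c-proj(p,[[*DS[i],.024+H[i]/2]])[0]))<25:
                r,f=fitcyl([(p,d["pixels"].astype(float))],DS[i],D[i],.024,.024+H[i]); print(n,i+1,round(d["p"],2),"off mm",np.round((r-DS[i])*1000,1),round(f,2)); break
E
```

```text
t 43.15 tcp [0.5611 0.1229 0.2542] th 1.7637 zax [-0.003 -0.    -1.   ] F [0.5 0.  0.2] w 0.0656 ff 0.0 | tool delta [-0.      0.0011 -0.    ]
wrist 1 0.63 off mm [-0.9  0.2] 0.12
wrist 2 0.93 off mm [0.1 0.6] 0.03
wrist 3 0.91 off mm [-0.4 -0.2] 0.02
scene 1 0.66 off mm [ 0.3 -2.4] 0.08
scene 2 0.63 off mm [2.  0.1] 0.06
scene 3 0.84 off mm [ 2.3 -2.8] 0.22
scene 4 0.58 off mm [2.8 1.2] 0.54
```

View pics/wrist8.png

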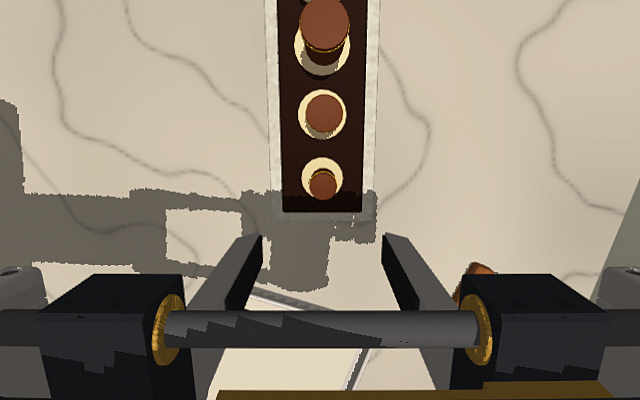

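View pics/scene8.png

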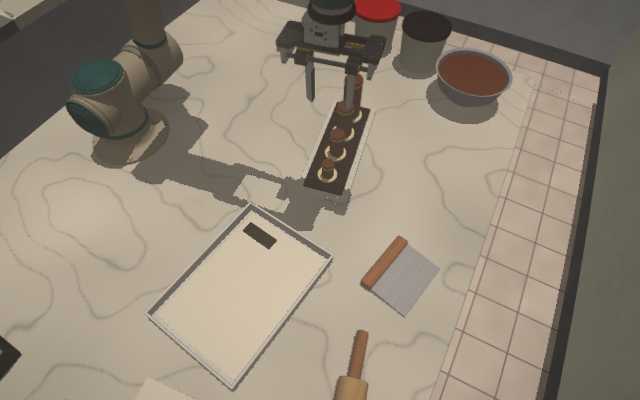

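c1–c3 are centred within about 1 mm in the wrist view; the pan, plaque and scraper are undisturbed. I'll take a closer look at c4.

Request:
jog_arm(series=[{"x": 0.02,"y": 0.001,"z": 0,"spin": 0},{"x": 0.055,"y": 0.001,"z": 0,"spin": 0},{"x": 0.09,"y": 0.001,"z": 0,"spin": 0},{"x": 0.12,"y": 0.001,"z": 0,"spin": 0},{"x": 0.135,"y": 0.001,"z": 0,"spin": 0}])

```text
time: 44.07
tcp_pos: [0.5358, 0.2589, 0.2558]
tcp_rot: [0.635, 0.773, 0.001, -0.001]
wrist_force: [0.2, -0.6, 0.7]
width: 0.0657
finger_force: 0.0
```

Request:
jog_arm(series=[{"x": 0.01,"y": 0,"z": 0,"spin": 0},{"x": 0.013,"y": 0,"z": 0,"spin": 0},{"x": 0.013,"y": 0,"z": 0,"spin": 0},{"x": 0.013,"y": 0,"z": 0,"spin": 0},{"x": 0.013,"y": 0,"z": 0,"spin": 0}])

```text
time: 44.48
tcp_pos: [0.5346, 0.2673, 0.2558]
tcp_rot: [0.636, 0.772, -0.0, 0.0]
wrist_force: [0.7, -0.7, 0.4]
width: 0.0656
finger_force: 0.0
```

Request:
jog_arm(series=[{"x": 0,"y": 0,"z": 0,"spin": 0},{"x": 0,"y": 0,"z": 0,"spin": 0},{"x": 0,"y": 0,"z": 0,"spin": 0},{"x": 0,"y": 0,"z": 0,"spin": 0},{"x": 0,"y": 0,"z": 0,"spin": 0}], gripper=-1)

```text
time: 44.9
tcp_pos: [0.5343, 0.2682, 0.2558]
tcp_rot: [0.636, 0.772, -0.0, 0.0]
wrist_force: [0.3, 0.1, -1.3]
width: 0.093
finger_force: 0.0
```

```bash
python3 - <<'E'
from h import *
go(*DS[3])
p=cam("wrist"); cv2.imwrite("pics/w9.png",cv2.resize(p["frame"][:260,200:460,::-1],None,fx=2.3,fy=2.3,interpolation=cv2.INTER_NEAREST))
for i in (2,3):
    for d in sil(p,f"column{i+1}_center"):
        c=np.array(d["centre"])*[640,400]
        if np.hypot(*(c-proj(p,[[*DS[i],.024+H[i]/2]])[0]))<30:
            r,f=fitcyl([(p,d["pixels"].astype(float))],DS[i],D[i],.024,.024+H[i]); print(i+1,round(d["p"],2),"off mm",np.round((r-DS[i])*1000,1),round(f,2)); break
q=proj(p,ring(*DS[3],.024,.068)); print("disc4 pred",q.min(0),q.max(0))
q=proj(p,ring(*DS[3],.024,.048)); print("foot pred",q.min(0),q.max(0))
q=proj(p,ring(*DS[3],.144,.048)); print("top pred",q.min(0),q.max(0))
E
```

```text
t 44.9 tcp [0.5343 0.2682 0.2558] th 1.7635 zax [ 0. -0. -1.] F [ 0.3  0.1 -1.3] w 0.093 ff 0.0 | tool delta [ 0.0743 -0.0001 -0.    ]
3 0.86 off mm [-0.5  1.3] 0.05
4 0.57 off mm [-0.6  2.2] 0.03
disc4 pred [292.4609023   83.71751318] [351.38803764 144.45821235]
foot pred [301.13430871  92.94822324] [342.73271931 135.81902218]
top pred [292.45292636  82.39651292] [351.2652501  143.07006447]
```

View pics/w9.png

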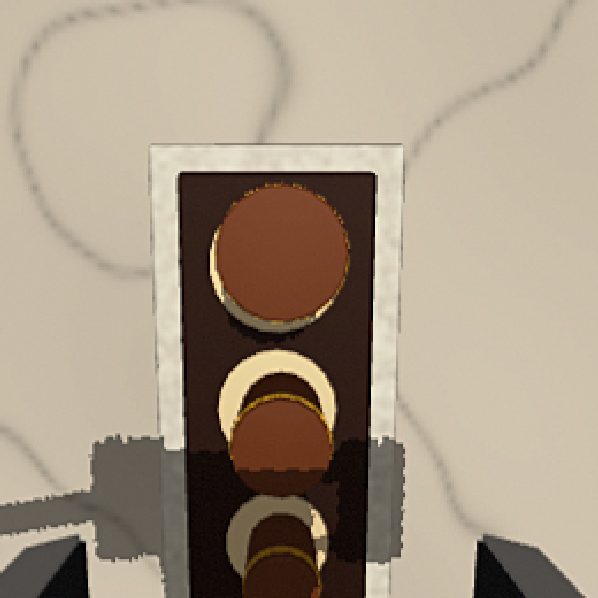

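c4's top covers disc 4 almost concentrically: it is about 2 mm off-centre on a disc with a 10 mm margin, so I'll leave it. All four stand and the robot is clear, so I'm handing in.

```bash
python3 -c "
from rig import ctrl
print(ctrl.hand_in())"
```

```text
the job is handed in; nothing more can be done
None
```

All four chocolate columns stand upright on their matching ivory discs, shortest on the smallest to tallest on the largest: by the wrist camera the three shorter sit within about 1 mm of centre and the tallest about 2 mm off; the plaque and scraper were not moved, and I handed the job in at about 45 s of the 131 s limit (no verdict was returned).

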